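# Refill, lock and log the brush rack

## Robot

A 7-joint arm with a two-finger parallel gripper is mounted at the origin on the work surface. World frame = base frame: x ahead of the robot, y to its left, z up, the work surface at z = 0. Lengths are in m, angles in rad, forces in N, time in s.
With the tool pointing down it reaches from about 0.4 to 0.85 m from the base axis. Payload 10.4 kg.
Tool frame: the origin (TCP) lies between the finger pads; the fingertips stand 19 mm ahead of it and the grasp point (between the pads) is the TCP (manip.tips_ahead is the distance from the TCP to the fingertips, in m); z points along the fingers, y is the line along which they close (so a half turn about z gives the same grasp; the last joint's range is limited). The gripper opens to 85 mm and grips with 20 to 120 N. Pads are 22 mm wide; open, the fingers measure 114 mm over their backs; the gripper's body (76 mm by 85 mm) begins 54 mm behind the grasp point. The pads swing forward as they close: fully open they stand 13 mm farther back than shut.
Start: joints at [1.113, 0.332, -0.065, 1.46, 0.022, 1.35, -0.088], TCP at [0.263, -0.567, 0.25] pointing down, gripper open.
Joint ranges: [-2.6, 2.6], [-0.5, 2.12], [-1.47, 1.34], [0.16, 2.42], [-1.27, 4.41], [0.06, 2.06], [-2.6, 2.6]. Speed limits (rad/s): [2.22, 2.22, 2.79, 2.79, 3.14, 3.14, 3.14].

## Interface

Orientations are given as a unit quaternion [x, y, z, w].
In Python, from workcell import manip, viewer gives the robot as it stands.
- The arm moves only by the tool arm_command, never from a script. Its argument "series" is text: rows parted by semicolons, each of 5 numbers parted by spaces: the closure, from 0 (fully open) to 1 (shut), then the shift along the tool's x, y, z normalised to -1 to 1, where 1 is 0.4 m, then the turn about the tool's z normalised to -1 to 1, where 1 is 180 degrees. In form: jaw tx ty tz spin; .... A call has exactly 10 rows; each row shifts and turns the commanded pose from where the row before left it, along the tool's axes as they then stand; what a row does not reach is not made up. A row lasts 1/8 s, in which the tool goes at most 62.5 mm and 10.7 degrees, less where a joint would pass 70% of its speed; a pose out of reach is approached as far as the arm can. A call with a number of a shift or a turn outside -1 to 1 is refused whole. A call with a gripper value outside its range is refused whole. The fingers move at their own pace and stop on an object; "newtons" is the grip in N (left out, the last holds). Time passes only in rows, so rows that do not move let the fingers close, or fill a call up. It gives the time, the measured TCP pose, the force, the opening and the grip force at its end, in the units of the state.
- manip.get_obs(): the state, without advancing time (a new reading comes with each control period).
- viewer.camera(name): name is "scene" or "top" or "wrist"; returns a dict with "pixels" (480x640x3 uint8, red, green, blue), "intrinsics" (3x3 intrinsics, pixels), "D" ([k1, k2, p1, p2, k3] as OpenCV has them; the pictures are not rectified), "extrinsics" (4x4, takes a point from world to camera coordinates). Camera axes: x right, y up, looking along -z (the intrinsics and any distortion apply to the point x, -y, -z); pixel columns grow to the right and rows downward; lengths in m; the calibration is good to about 2 mm. A picture is of the moment at which its call begins. There is no depth.
- manip.hand_in(): hands the job in; it is judged then, once.
The state is a dict: "clock": time; "joint_pos": joint angles; "joint_velocities": joint speeds; "tau": joint torques, N m; "position": TCP position; "ee_rot": TCP orientation; "ft_force": force on the tool from outside, world axes, zero at the start; "torque": the same for the moment, N m; "grip_width": opening from 0.0 (shut) to 1.0 (fully open); "grasp_force": force on a finger pad.
Only numpy, scipy, OpenCV 4.12 (cv2) and the standard library are available. Lean on these libraries where they do the work, as an engineer would, in place of code of your own. Each camera call takes 0.05 s, during which the arm holds its last target. There are 200 camera calls.

## Task

Refill the brush drying rack: pull the worn-out brush without bristles out of its clip and lay it flat in the white scrap tray, and push the handle of each brush lying on the table down, centred, into a clip of its own until the sprung jaw snaps over it, bristles over the drip tray. When all are in, press the rack's locking lever down until its catch holds it, then log the set by swinging the tally counter's lever fully to its stop and letting it spring back; leave the pots, jars and other things where they stand.

Things in the scene. Friction and masses are not known exactly. Their poses are not given: they have to be found in the camera images.
- brush_1: flat glazing brush (3 or 4 of the 4 are there): round wooden handle, 18 mm diameter, 140 mm long, then a steel and brown bristle head 55 x 36 x 18 mm; 195 mm overall, 70 g. Origin on the handle's axis, 75 mm from its butt and 65 mm before the ferrule: grip here. x points along the handle to the bristles. Starts lying on the table, origin 9 mm up. Its roll about x does not matter
- brush_2: flat glazing brush (3 or 4 of the 4 are there): round wooden handle, 18 mm diameter, 140 mm long, then a steel and brown bristle head 55 x 36 x 18 mm; 195 mm overall, 70 g. Origin on the handle's axis, 75 mm from its butt and 65 mm before the ferrule: grip here. x points along the handle to the bristles. Starts lying on the table, origin 9 mm up. Its roll about x does not matter
- brush_3: flat glazing brush (3 or 4 of the 4 are there): round wooden handle, 18 mm diameter, 140 mm long, then a steel and brown bristle head 55 x 36 x 18 mm; 195 mm overall, 70 g. Origin on the handle's axis, 75 mm from its butt and 65 mm before the ferrule: grip here. x points along the handle to the bristles. Starts lying on the table, origin 9 mm up. Its roll about x does not matter
- brush_4: flat glazing brush (3 or 4 of the 4 are there): round wooden handle, 18 mm diameter, 140 mm long, then a steel and brown bristle head 55 x 36 x 18 mm; 195 mm overall, 70 g. Origin on the handle's axis, 75 mm from its butt and 65 mm before the ferrule: grip here. x points along the handle to the bristles. Starts lying on the table, origin 9 mm up. Its roll about x does not matter
- rack: brush drying rack, fixed: white base plate 210 x 312 x 12 mm with four clips in a row and a steel drip tray (82 mm wide, rim 30 mm up) along its far edge. Origin at table height midway along the row of clips; x points away from the robot across the clips to the tray, y along the row, z up. Handles lie in the clips along x, bristles over the tray. Any brush may go in any clip
- clip_1 (a point): middle of clip 1's seat, on the axis of a seated handle, 50 mm above the table: rack frame x 0, y -96 mm; axes as the rack's. Each clip is two 14 mm thick forks centred 35 mm before and behind this point; the 56 mm between them is free for fingers down to 25 mm above the table. A handle still lying on the jaws has its axis 62 mm or more up
- clip_2 (a point): middle of clip 2's seat, on the axis of a seated handle, 50 mm above the table: rack frame x 0, y -32 mm; axes as the rack's. In each fork a fixed grey cheek stands on the +y side and a black sprung jaw, hinged at its foot, on the -y side; the mouth narrows from 32 mm wide at its top, 78 mm above the table, to the jaws' noses overhanging the seat
- clip_3 (a point): middle of clip 3's seat, on the axis of a seated handle, 50 mm above the table: rack frame x 0, y 32 mm; axes as the rack's. A handle pushed straight down with 6 to 12 N (its own weight is not enough) drives the jaws aside and snaps under them. Gripped between the forks it can be pulled straight up out of the clip again with a similar force
- clip_4 (a point): middle of clip 4's seat, on the axis of a seated handle, 50 mm above the table: rack frame x 0, y 96 mm; axes as the rack's. A seated handle can be gripped between the forks and slid lengthwise in the clip with little force
- worn_1: worn-out brush, in clip 1 at the start (just one of worn_1 to worn_3 is there): the same round wooden handle, 18 mm diameter, 140 mm long, but with no bristles, only a 12 mm steel stub at its far end; 50 g. Origin on the axis 75 mm from the butt, in the middle of the clip, 50 mm up; x along the handle to the stub. It snaps out when pulled up
- worn_2: worn-out brush, in clip 2 at the start (just one of worn_1 to worn_3 is there): the same round wooden handle, 18 mm diameter, 140 mm long, but with no bristles, only a 12 mm steel stub at its far end; 50 g. Origin on the axis 75 mm from the butt, in the middle of the clip, 50 mm up; x along the handle to the stub. It snaps out when pulled up
- worn_3: worn-out brush, in clip 3 at the start (just one of worn_1 to worn_3 is there): the same round wooden handle, 18 mm diameter, 140 mm long, but with no bristles, only a 12 mm steel stub at its far end; 50 g. Origin on the axis 75 mm from the butt, in the middle of the clip, 50 mm up; x along the handle to the stub. It snaps out when pulled up
- drip_tray (a point): middle of the drip tray's floor, on the rack: rack frame x 101, y 0, z 16 mm
- scrap_tray: scrap tray, fixed: open white plastic tray 110 x 190 mm, 40 mm high, walls and floor 5 mm; origin under its centre, its long side along its y
- lock_lever (a joint): locking lever at the rack's +y end: steel arm along the rack's x, hinged at its far end (rack frame 50, 150, 45 mm). 0 is up (0.30 rad above level, sprung); grows as pressed down, rad, stop at 0.32; needs 3 to 9 N at the pad, which sinks 26 mm. A sprung brass pawl at the free end snaps over it past 0.285; let go, it then stays at about 0.27, otherwise it springs back to 0
- lock_pad (a point): middle of the top of the locking lever's rubber pad (34 x 24 mm), 88 mm from its hinge; moves with the lever; 82 mm above the table when up, 56 mm when held down
- counter: the tally counter, fixed to the table: a round grey housing, 80 mm diameter (100 mm at the foot) and 33 mm high, with three white number wheels in front. Origin under its centre, z up, front to its own -x
- count_lever (a joint): the counter's sprung lever: flat steel arm (top 43 mm above the table) on an upright pivot in the housing's middle. 0 at rest, growing counter-clockwise seen from above to its stop at 0.90 rad. At rest it points 0.45 rad from the counter's front (-x) towards its +y; the full swing carries the post to the counter's -y. Takes 0.7 to 2.3 N at the post; swings back when let go
- count_post (a point): top of the upright black post at the end of the counter lever, 70 mm from the pivot: 14 mm diameter, from 43 to 78 mm above the table; moves with the lever
- jar_a: bystander: glass paint jar with a black lid, 56 mm diameter, 69 mm high; origin under its centre
- jar_b: bystander: glass paint jar with a steel lid, 64 mm diameter, 64 mm high; origin under its centre
- bowl: bystander: white bowl, 116 mm wide, 52 mm high; origin under its centre
- cup: bystander: white mug, 76 mm wide, 80 mm high, handle on its +y side; origin under its centre
- teapot: bystander: white porcelain teapot, 150 mm wide without spout and handle, 145 mm high; origin under its centre
There are look-alikes about, which are no part of the job. Leave any blue or yellow look-alike of the brush_4 alone.

How it is judged:
By the outcome, as a careful person would: the job done as asked, in the order asked, and still so for the second after the job is handed in, with the robot touching nothing.
Of brush_1, brush_2, brush_3, brush_4 only 3 to 4 are there at a start; the rules pass over those that are not, and their reading is None.
Of worn_1, worn_2, worn_3 only 1 to 1 are there at a start; the rules pass over those that are not, and their reading is None.
At some moment in a run one of brush_1, brush_2, brush_3, brush_4 may be knocked a few centimetres aside while the robot is not near it.
Once in a run the grip may slacken for a moment while it holds something.
It also fails if it takes over 210 s, if anything falls off the work surface, if the arm or the gripper's body presses on something with over 40 N, if the wrist force passes 120 N, or if a joint passes its speed limit or range.

## Working session

There is one attempt and no reset: what is moved stays moved. The work goes in short steps, Python scripts to look and compute and a tool call to move; the robot and the scene stay as the last step left them, time stands still between calls to the robot, and variables do not carry over. Pictures are saved under pics/ and viewed, at most 14 in all, crops included, and the job is handed in when it is done.

Besides the shell and the picture viewer there is one more tool, called after "Request:" by a JSON object that holds its "method" and its "body". arm_command: Moves the arm, as the interface text tells. Scaled input: -1 to 1 covers 0.4 m each way for a shift and 180 degrees each way for a turn. Its arguments: {"type":"object","properties":{"series":{"type":"string"},"newtons":{"type":"number"}},"required":["series"]}

```bash
ls; mkdir -p pics
cat > h.py <<'E'
import numpy as np, cv2
from workcell import manip, viewer
def snap(n,f=None):
    c=viewer.camera(n)
    if f: cv2.imwrite('pics/'+f,c['pixels'][:,:,::-1])
    return c
def ray(c,uv):
    K=np.array(c['intrinsics'],float);D=np.array(c['D'],float);T=np.array(c['extrinsics'])
    p=cv2.undistortPoints(np.array(uv,float).reshape(-1,1,2),K,D).reshape(-1,2)
    d=np.c_[p[:,0],-p[:,1],-np.ones(len(p))]@T[:3,:3]
    return -T[:3,:3].T@T[:3,3],d
def plane(c,uv,z):
    o,d=ray(c,uv); return o+d*((z-o[2])/d[:,2])[:,None]
def proj(c,P):
    T=np.array(c['extrinsics']);q=np.atleast_2d(P)@T[:3,:3].T+T[:3,3]
    q=q*[1,-1,-1]
    return cv2.projectPoints(q,np.zeros(3),np.zeros(3),np.array(c['intrinsics'],float),np.array(c['D'],float))[0].reshape(-1,2)
E
python3 - <<'E'
from h import *
np.set_printoptions(precision=4,suppress=True)
for n in('top','scene'):
    c=snap(n,n+'0.png'); print(n,c['intrinsics'],c['D']); o,d=ray(c,[[320,240]]); print(o,d)
print({k:v for k,v in manip.get_obs().items()},manip.tips_ahead)
E
```

```text
pics
top [[488.282    0.     317.4786]
 [  0.     488.282  239.6754]
 [  0.       0.       1.    ]] [-0.1147  0.      0.      0.      0.    ]
[ 0.2765 -0.0604  1.3596] [[ 0.1996  0.0184 -0.9797]]
scene [[465.8197   0.     318.4692]
 [  0.     465.8197 236.3002]
 [  0.       0.       1.    ]] [-0.0398  0.      0.      0.      0.    ]
[ 1.1391 -0.6213  0.8818] [[-0.5287  0.4832 -0.6979]]
{'clock': 0.1, 'joint_pos': array([ 1.1134,  0.3328, -0.0647,  1.4609,  0.0216,  1.3499, -0.0885]), 'joint_velocities': array([-0.0012, -0.0009,  0.0001, -0.0037, -0.002 , -0.0005, -0.0017]), 'tau': array([  0.0027, -62.6745,   0.0501, -39.243 ,   0.0162,   0.007 ,
        -0.    ]), 'position': array([ 0.2631, -0.5665,  0.2496]), 'ee_rot': array([ 0.9765,  0.2157, -0.0002, -0.0007]), 'ft_force': array([ 0.0679, -0.1515, -0.3869]), 'torque': array([ 0.0189, -0.0169, -0.0021]), 'grasp_force': 0.0, 'grip_width': 0.9976344274361119} 0.019
```

View pics/top0.png

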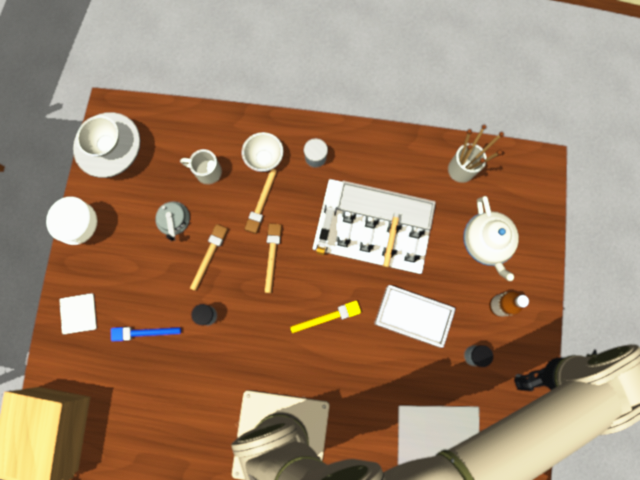

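View pics/scene0.png

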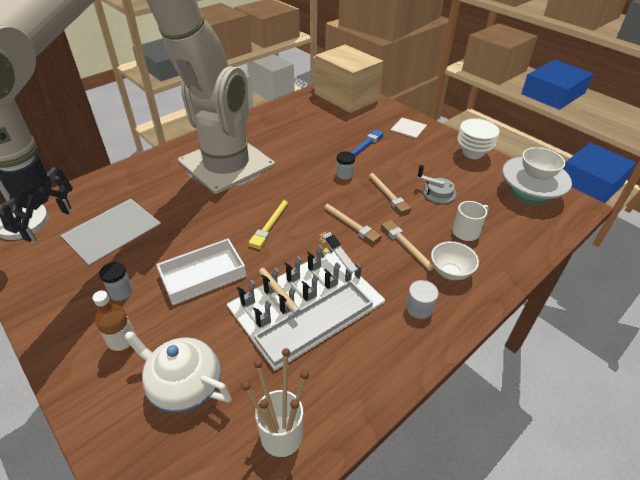

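The top view shows three wooden brushes with heads at about (252,225), (274,230) and (220,232). The worn brush is in the third clip from the left, at (391,240). The scrap tray is at (415,315), the lock lever at the rack's left end at (328,230), and the counter at (172,220). There are yellow and blue decoys.

Run:
```python
from h import *
np.set_printoptions(precision=4,suppress=True)
a=cv2.imread('pics/top0.png'); 
c=snap('top')
P=lambda u,z:print(u,z,plane(c,u,z)[:,:3].tolist().__repr__() and np.round(plane(c,u,z),3).tolist())
hsv=cv2.cvtColor(a,cv2.COLOR_BGR2HSV)
m=cv2.inRange(hsv,(12,90,150),(21,200,255))
n,l,s,ce=cv2.connectedComponentsWithStats(m)
for i in range(1,n):
    if s[i,4]>60:
        pts=np.argwhere(l==i)[:,::-1]; q=plane(c,pts,.009); mu=q[:,:2].mean(0); w,v=np.linalg.eigh(np.cov(q[:,:2].T)); r=(q[:,:2]-mu)@v[:,1]
        print(ce[i],s[i,4],mu,v[:,1],r.min(),r.max())
# rack plate corners etc
P([[332,181],[435,200],[424,271],[313,249]],.012)
P([[388,286],[455,308],[443,346],[376,322]],.04)
P([[172,218]],.033)
w=cv2.hconcat([cv2.resize(a[170:280,300:445],None,fx=4,fy=4,interpolation=cv2.INTER_CUBIC),cv2.resize(a[190:245,145:195],(200,440),interpolation=cv2.INTER_CUBIC)]);print(w.shape)
cv2.imwrite('pics/crop.png',w)
print(manip.get_obs()['clock'])
```

```text
[476.8197 138.0656] 61 [ 0.9245 -0.462 ] [-0.8784  0.478 ] -0.035068268456635195 0.035647468935041976
[164.5224 144.8657] 67 [0.7778 0.4632] [0.069  0.9976] -0.028201079363690793 0.028250522756002823
[223.5    150.2209] 86 [0.7826 0.2832] [-0.0131  0.9999] -0.03595588792305449 0.03019364022255701
[342.3093 166.7835] 97 [ 0.7768 -0.0712] [0.0577 0.9983] -0.03581099483923162 0.03688302079412422
[256.0781 196.1562] 320 [0.6554 0.1644] [-0.7891  0.6142] -0.09133262971647632 0.07394188244068386
[395.8898 173.2362] 127 [ 0.7784 -0.2289] [-0.214   0.9768] -0.04270141546436707 0.04715632245346238
[ 83.4672 184.4016] 122 [0.6259 0.6847] [0.0043 1.    ] -0.05897489749309586 0.04824289416553918
[513.5147 189.6912] 68 [ 0.7774 -0.5813] [0.0997 0.995 ] -0.033205253115122034 0.03252371433088307
[543.8    195.4286] 70 [ 0.7731 -0.675 ] [-0.0279  0.9996] -0.03190496097526967 0.036651626127662686
[250.2517 225.068 ] 147 [0.5684 0.1673] [-0.0527  0.9986] -0.02143239613996795 0.034960124455783226
[391.8211 244.0737] 95 [ 0.5672 -0.238 ] [-0.9922  0.1248] -0.07830087372195081 0.0689734875442743
[273.475
[... 3423 characters left out ...]
0.027835075865050993 0.02600951868095976
[188.2    458.2256] 195 [-0.0834  0.2353] [0.0762 0.9971] -0.05548904887162561 0.0677755850961015
[116.0463 462.8333] 108 [-0.1293  0.4295] [-0.0541  0.9985] -0.028107841748807278 0.02367356520612787
[ 96.9062 476.8125] 64 [-0.1762  0.477 ] [-0.1308  0.9914] -0.02606399617615671 0.028426468622190136
[[332, 181], [435, 200], [424, 271], [313, 249]] 0.012 [[0.728, -0.047, 0.012], [0.712, -0.349, 0.012], [0.502, -0.335, 0.012], [0.523, -0.019, 0.012]]
[[388, 286], [455, 308], [443, 346], [376, 322]] 0.04 [[0.443, -0.236, 0.04], [0.407, -0.424, 0.04], [0.302, -0.4, 0.04], [0.343, -0.214, 0.04]]
[[172, 218]] 0.033 [[0.554, 0.387, 0.033]]
(440, 780, 3)
0.15
```

View pics/crop.png

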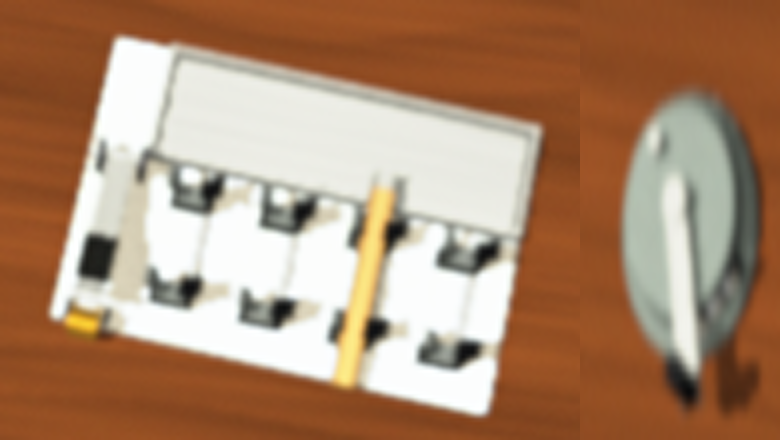

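Rack yaw is about -0.09 rad, near (0.58,-0.185). The counter lever points front, toward the robot. Next I'll move the wrist camera over the rack for accuracy.

```bash
cat >> h.py <<'E'
from scipy.spatial.transform import Rotation as Rn
def pose():
    o=manip.get_obs(); X=Rn.from_quat(o['ee_rot']).as_matrix(); return np.array(o['position']),np.arctan2(X[1,0],X[0,0]),X
def plan(*way,n0=None):
    """way: (x,y,z,psi[,rows]) ; prints rows tx ty tz spin; each row: shift in frame before its turn"""
    p,psi,_=pose(); out=[]
    for w in way:
        t=np.array(w[:3]); dpsi=w[3]-psi
        n=int(max(np.ceil(np.linalg.norm(t-p)/.05),np.ceil(abs(dpsi)/.16),1))
        if len(w)>4:n=max(n,w[4])
        for k in range(n):
            d=(t-p)/(n-k); c,s=np.cos(psi),np.sin(psi)
            r=np.round([(d[0]*c+d[1]*s)/.4,(d[0]*s-d[1]*c)/.4,-d[2]/.4,-(w[3]-psi)/(n-k)/np.pi],3)
            out.append(r)
            dw=np.array([r[0]*c+r[1]*s,r[0]*s-r[1]*c,-r[2]])*.4
            p=p+dw; psi-=r[3]*np.pi
        out.append(None)
    i=0
    for r in out:
        if r is None: print('--',end=' ');continue
        print(*['%g'%v for v in r],end='; '); i+=1
        if i%10==0: print()
    print('| rows',i)
E
python3 - <<'E'
from h import *
plan((.30,-.5,.36,.4),(.54,-.19,.36,-.09))
E
```

```text
0.051 -0.037 -0.092 0.004; 0.051 -0.038 -0.092 0.004; 0.05 -0.039 -0.092 0.003; -- 0.107 -0.06 0 0.02; 0.103 -0.067 0 0.019; 0.099 -0.073 0 0.02; 0.094 -0.079 0 0.019; 0.089 -0.084 0 0.02; 0.084 -0.089 0 0.019; 0.078 -0.094 0 0.02; 
0.072 -0.099 0 0.019; -- | rows 11
```

Request:
{"method": "arm_command", "body": {"series": "0 0.051 -0.037 -0.092 0.004; 0 0.051 -0.038 -0.092 0.004; 0 0.05 -0.039 -0.092 0.003; 0 0.107 -0.06 0 0.02; 0 0.103 -0.067 0 0.019; 0 0.099 -0.073 0 0.02; 0 0.094 -0.079 0 0.019; 0 0.089 -0.084 0 0.02; 0 0.084 -0.089 0 0.019; 0 0.078 -0.094 0 0.02", "newtons": 40}}

```text
clock: 1.4
position: [0.511, -0.2276, 0.3606]
ee_rot: [1.0, -0.016, -0.0, 0.0]
ft_force: [0.2, -0.7, -0.1]
grip_width: 0.998
grasp_force: 0.0
```

Request:
{"method": "arm_command", "body": {"series": "0 0.072 -0.099 0 0.019; 0 0 0 0 0; 0 0 0 0 0; 0 0 0 0 0; 0 0 0 0 0; 0 0 0 0 0; 0 0 0 0 0; 0 0 0 0 0; 0 0 0 0 0; 0 0 0 0 0"}}

```text
clock: 2.65
position: [0.5403, -0.1902, 0.3607]
ee_rot: [0.999, -0.045, 0.0, 0.0]
ft_force: [0.5, 0.8, -0.1]
grip_width: 0.997
grasp_force: 0.0
```

Run:
```python
from h import *
print(pose()[:2],manip.get_obs()['clock'])
c=snap('wrist','w1.png')
o,d=ray(c,[[320,240],[0,240],[640,240],[320,0],[320,480]]);print(o,d); print(plane(c,[[0,0],[640,0],[640,480],[0,480]],.0))
```

```text
(array([ 0.54031595, -0.19018856,  0.36069991]), np.float64(-0.08977487417532892)) 2.65
[ 0.61604504 -0.19821212  0.48413553] [[-0.28727165  0.0440297  -0.95702111]
 [-0.21107949  0.88028548 -0.9575385 ]
 [-0.36298779 -0.78918649 -0.95656655]
 [ 0.30427373 -0.00963086 -1.13961753]
 [-0.87843772  0.09818413 -0.77452736]]
[[ 7.84874128e-01  1.56392065e-01  0.00000000e+00]
 [ 7.19038134e-01 -5.61315109e-01  0.00000000e+00]
 [ 4.57245866e-03 -6.68416110e-01  0.00000000e+00]
 [ 1.01024476e-01  3.99276350e-01  5.55111512e-17]]
```

View pics/w1.png

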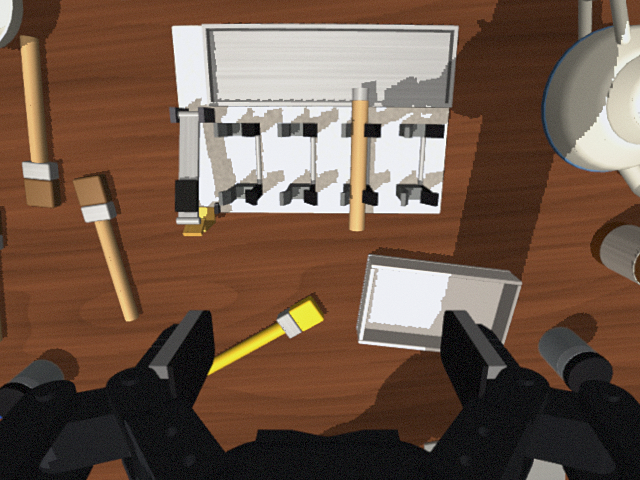

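The wrist view shows the rack square in the picture. The worn brush runs from its butt at (357,230) to its stub at (360,88). The tray rim corners are (205,24), (459,26), (452,106) and (206,105). The lock pad is at (187,195). The scrap tray rim corners are (370,250), (521,272), (507,353) and (358,340).

Run:
```python
from h import *
np.set_printoptions(precision=4,suppress=True)
c=snap('wrist'); a=c['pixels'][:,:,::-1].copy(); hsv=cv2.cvtColor(a,cv2.COLOR_BGR2HSV)
def comp(box,lo,hi,z):
    x0,y0,x1,y1=box; m=np.zeros(a.shape[:2],np.uint8); m[y0:y1,x0:x1]=cv2.inRange(hsv[y0:y1,x0:x1],lo,hi)
    m=cv2.morphologyEx(m,cv2.MORPH_OPEN,np.ones((3,3)))
    n,l,s,_=cv2.connectedComponentsWithStats(m); i=1+s[1:,4].argmax(); pts=np.argwhere(l==i)[:,::-1]+0.0
    q=plane(c,pts,z)[:,:2]; mu=q.mean(0); w,v=np.linalg.eigh(np.cov(q.T)); d=v[:,1]*np.sign(v[0,1]); r=(q-mu)@d
    n_=np.array([-d[1],d[0]]); t=(q-mu)@n_
    print('ctr',mu,'yaw',np.arctan2(d[1],d[0]),'len',r.min(),r.max(),'wid',t.min(),t.max(), 'pix',pts.min(0),pts.max(0)); return mu,d,r
mu,d,r=comp((335,80,385,240),(8,70,90),(25,255,255),.055)
print('origin from butt',mu+d*(r.min()+.075))
comp((20,30,50,170),(8,70,120),(25,255,255),.013)
comp((90,210,145,325),(8,70,120),(25,255,255),.013)
for z,u in ((.03,[[205,24],[459,26],[452,106],[206,105]]),(.012,[[173,26],[439,213]]),(.082,[[187,195]]),(.04,[[370,250],[521,272],[507,353],[358,340]])):
    P=plane(c,u,z); print(z,P[:,:2].tolist()); print(np.linalg.norm(np.diff(P,axis=0),axis=1),[np.arctan2(*(P[i+1]-P[i])[[1,0]]) for i in range(len(P)-1)])
```

```text
ctr [ 0.5432 -0.2266] yaw -0.06322474621867856 len -0.059749631800924664 0.09159952894543268 wid -0.028700084089167112 0.027360613640928615 pix [335. 100.] [384. 239.]
origin from butt [ 0.5584 -0.2276]
ctr [0.6739 0.1413] yaw -0.22597836885528846 len -0.07181948219614995 0.0688468910325507 wid -0.009811462427231892 0.01748135910790242 pix [20. 36.] [ 42. 162.]
ctr [0.4576 0.0938] yaw 0.028882187990722737 len -0.07416345749679976 0.06770455787158963 wid -0.009358648505433031 0.023234883739003915 pix [ 94. 220.] [135. 321.]
0.03 [[0.7264383639981408, -0.07977955568594301], [0.7005117838467442, -0.3453073244723566], [0.6204231267590224, -0.3372630153587256], [0.646036037348586, -0.06697502891739132]]
[0.2668 0.0805 0.2715] [np.float64(-1.6681294780481615), np.float64(3.041485849910842), np.float64(1.47631689583475)]
0.012 [[0.732512427249673, -0.039669185572672794], [0.4957047405491947, -0.32640153477733086]]
[0.3719] [np.float64(-2.2611221945355884)]
0.082 [[0.5566319623137359, -0.04651417545215489]]
[] []
0.04 [[0.4648856966882586, -0.2360450757830727], [0.41952980720867894, -0.4193422106425067], [0.30581882902863267, -0.4077400690526651], [0.34426055680579276, -0.21359619061892615]]
[0.1888 0.1143 0.1979] [np.float64(-1.8133684820145415), np.float64(3.039912674711441), np.float64(1.3753184361233424)]
```

Run:
```python
from h import *
np.set_printoptions(precision=4,suppress=True)
c=snap('wrist'); a=c['pixels'][:,:,::-1].copy(); hsv=cv2.cvtColor(a,cv2.COLOR_BGR2HSV)
for u in((359,160),(30,100),(120,270),(150,270),(45,100)): print(u,hsv[u[1],u[0]])
print('worn axis z.05',plane(c,[[358,230],[359.5,160],[360,88]],.055))
O=np.array([.576,-.199]);th=-.097
R=np.array([[np.cos(th),-np.sin(th)],[np.sin(th),np.cos(th)]])
w=lambda x,y,z:np.r_[O+R@[x,y],z]
pts={'worn butt':(-.075,-.032,.05),'stub':(.077,-.032,.05),'pad':(-.034,.15,.082),'trayfar':(.142,0,.03),'traynear':(.06,0,.03)}
for i,y in enumerate((-.096,-.032,.032,.096)): pts['clip%d f+'%(i+1)]=(.035,y,.05);pts['clip%d f-'%(i+1)]=(-.035,y,.05)
for k,v in pts.items(): print(k,proj(c,w(*v))[0])
b=cv2.resize(a[85:245,165:465],None,fx=2.6,fy=2.6,interpolation=cv2.INTER_CUBIC)
cv2.imwrite('pics/w1c.png',b)
```

```text
(359, 160) [ 19 114 234]
(30, 100) [ 18 111 235]
(120, 270) [ 18 122 144]
(150, 270) [ 12 165 113]
(45, 100) [ 10 160  70]
worn axis z.05 [[ 0.4951 -0.2226  0.055 ]
 [ 0.5731 -0.2295  0.055 ]
 [ 0.646  -0.2351  0.055 ]]
worn butt [358.3513 226.1413]
stub [362.5035  84.5399]
pad [186.8914 194.9577]
trayfar [332.0215  20.0806]
traynear [331.3169 102.3967]
clip1 f+ [421.1114 127.0088]
clip1 f- [416.552  191.9152]
clip2 f+ [361.3073 126.4084]
clip2 f- [359.3953 191.4826]
clip3 f+ [301.2845 126.0064]
clip3 f- [302.0478 191.1276]
clip4 f+ [241.3553 125.8053]
clip4 f- [244.7799 190.8522]
```

View pics/w1c.png

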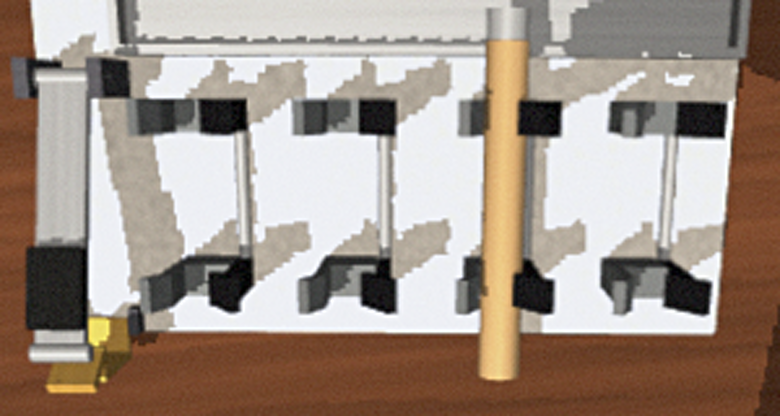

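The crop fits a rack origin near (0.572,-0.197) with yaw of about -0.09. The worn handle is centred at (0.570,-0.229). I'll go and grip it.

Run:
```python
from h import *
plan((.57,-.229,.15,-.09),(.57,-.229,.061,-.09,3))
```

```text
0.017 0.018 0.105 0; 0.016 0.018 0.105 0; 0.017 0.018 0.106 0; 0.016 0.018 0.105 0; 0.017 0.018 0.106 0; -- -0 -0 0.074 0; -0 -0 0.074 0; -0 -0 0.074 0; -- | rows 8
```

Request:
{"method": "arm_command", "body": {"series": "0.5 0.017 0.018 0.105 0; 0.5 0.016 0.018 0.105 0; 0.5 0.017 0.018 0.106 0; 0.5 0.016 0.018 0.105 0; 0.5 0.017 0.018 0.106 0; 0.5 0 0 0 0; 0.5 0 0 0 0; 0.5 0 0 0.074 0; 0.5 0 0 0.074 0; 0.5 0 0 0.074 0"}}

```text
clock: 4.05
position: [0.5717, -0.2293, 0.0632]
ee_rot: [0.999, -0.045, 0.002, 0.001]
ft_force: [-0.1, 0.7, -0.7]
grip_width: 0.5
grasp_force: 0.0
```

Run:
```python
from h import *
print(pose()[:2],manip.get_obs()['grip_width'])
snap('wrist','w2.png')
```

```text
(array([ 0.57167143, -0.22928872,  0.06321205]), np.float64(-0.08970487506284575)) 0.4995273260159302
```

View pics/w2.png

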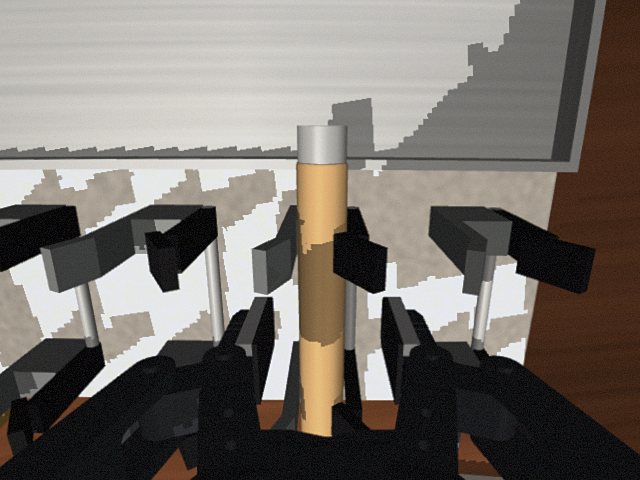

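The handle runs vertically between the pads and lines up with columns 297-347, so I'll grip and pull.

Request:
{"method": "arm_command", "body": {"series": "1 0 0 0 0; 1 0 0 0 0; 1 0 0 0 0; 1 0 0 0 0; 1 0 0 0 0; 1 0 0 0 0; 1 0 0 0 0; 1 0 0 0 0; 1 0 0 0 0; 1 0 0 0 0", "newtons": 70}}

```text
clock: 5.35
position: [0.5715, -0.229, 0.0638]
ee_rot: [0.999, -0.045, 0.002, 0.0]
ft_force: [-2.6, 2.8, 7.9]
grip_width: 0.177
grasp_force: 68.6
```

Request:
{"method": "arm_command", "body": {"series": "1 0 0 -0.03 0; 1 0 0 -0.03 0; 1 0 0 -0.03 0; 1 0 0 -0.04 0; 1 0 0 -0.05 0; 1 0 0 -0.05 0; 1 0 0 0 0; 1 0 0 0 0; 1 0 0 0 0; 1 0 0 0 0"}}

```text
clock: 6.6
position: [0.5698, -0.229, 0.1524]
ee_rot: [0.999, -0.045, -0.001, -0.0]
ft_force: [0.0, -0.3, -1.1]
grip_width: 0.174
grasp_force: 72.1
```

Run:
```python
from h import *
plan((.56,-.24,.17,-.05),(.377,-.319,.13,1.36),(.377,-.319,.027,1.36,4))
snap('scene','s1.png')
```

```text
-0.022 0.03 -0.044 -0.013; -- -0.05 0.024 0.011 -0.05; -0.053 0.016 0.011 -0.05; -0.055 0.008 0.011 -0.05; -0.055 -0.001 0.011 -0.05; -0.055 -0.009 0.011 -0.05; -0.052 -0.018 0.011 -0.05; -0.049 -0.026 0.011 -0.049; -0.044 -0.033 0.012 -0.05; -0.039 -0.039 0.011 -0.049; 
-- -0 -0 0.064 -0; -0 -0 0.065 -0; -0 -0 0.064 -0; -0 -0 0.065 -0; -- | rows 14
```

Request:
{"method": "arm_command", "body": {"series": "1 -0.022 0.03 -0.044 -0.013; 1 -0.05 0.024 0.011 -0.05; 1 -0.053 0.016 0.011 -0.05; 1 -0.055 0.008 0.011 -0.05; 1 -0.055 -0.001 0.011 -0.05; 1 -0.055 -0.009 0.011 -0.05; 1 -0.052 -0.018 0.011 -0.05; 1 -0.049 -0.026 0.011 -0.049; 1 -0.044 -0.033 0.012 -0.05; 1 -0.039 -0.039 0.011 -0.049"}}

```text
clock: 7.9
position: [0.3767, -0.3193, 0.1305]
ee_rot: [0.776, 0.63, -0.0, -0.0]
ft_force: [-0.1, -0.0, -0.5]
grip_width: 0.177
grasp_force: 72.1
```

Request:
{"method": "arm_command", "body": {"series": "1 0 0 0 0; 1 0 0 0 0; 1 0 0 0 0; 1 0 0 0 0; 1 0 0 0 0; 1 0 0 0 0; 1 0 0 0 0; 1 0 0 0 0; 1 0 0 0 0; 1 0 0 0 0"}}

```text
clock: 9.15
position: [0.3774, -0.3191, 0.1307]
ee_rot: [0.778, 0.628, 0.0, 0.0]
ft_force: [1.0, -0.5, -0.5]
grip_width: 0.18
grasp_force: 72.1
```

Run:
```python
from h import *
snap('wrist','w3.png');o=manip.get_obs()
print(pose()[:2],o['grip_width'],o['grasp_force'])
```

```text
(array([ 0.37743258, -0.31907288,  0.13073   ]), np.float64(1.3583651302811168)) 0.18054247684403718 72.08964228630066
```

View pics/w3.png

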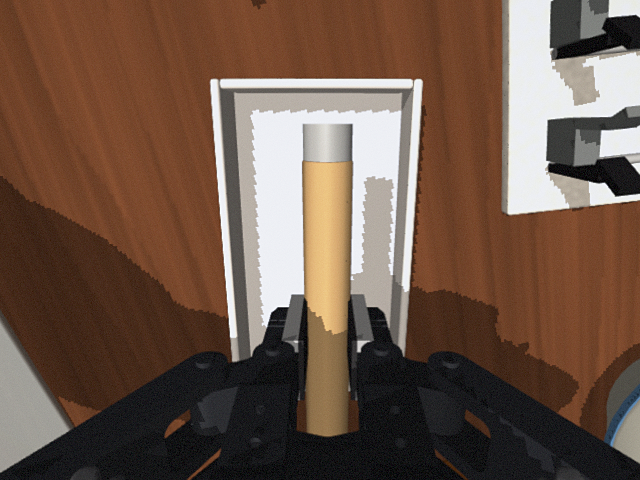

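The brush is over the scrap tray. The tray's end rim runs from (213,84) to (420,84) and the stub tip is at (328,125). I'll check the centring.

Run:
```python
from h import *
np.set_printoptions(precision=4,suppress=True)
c=snap('wrist'); P=plane(c,[[213,84],[420,84],[234,360],[402,360]],.04)[:,:2]; print(P)
a=np.arctan2(*(P[0]-P[2])[::-1]),np.arctan2(*(P[1]-P[3])[::-1]); print('long dir',a)
e=np.mean([P[0],P[1]],0); 
for y in (np.mean(a),): print('ctr',e-.095*np.array([np.cos(y),np.sin(y)]),np.linalg.norm(P[0]-P[1]))
```

```text
[[ 0.341  -0.2165]
 [ 0.4447 -0.239 ]
 [ 0.3059 -0.3758]
 [ 0.4101 -0.3983]]
long dir (np.float64(1.3541609016245137), np.float64(1.356525889832905))
ctr [ 0.3726 -0.3206] 0.10614007857328639
```

Request:
{"method": "arm_command", "body": {"series": "1 -0.005 -0.009 0.05 0; 1 0 0 0.05 0; 1 0 0 0.05 0; 1 0 0 0.05 0; 1 0 0 0.04 0; 1 0 0 0.014 0; 1 0 0 0 0; 0.5 0 0 0 0; 0.5 0 0 0 0; 0.5 0 0 0 0"}}

```text
clock: 10.5
position: [0.3737, -0.3205, 0.0295]
ee_rot: [0.778, 0.628, 0.0, 0.0]
ft_force: [0.4, -0.0, 0.3]
grip_width: 0.502
grasp_force: 0.0
```

Request:
{"method": "arm_command", "body": {"series": "0.5 0 0 -0.03 0; 0.5 0 0 -0.08 0; 0.5 0 0 -0.12 0; 0.5 0 0 -0.12 0; 0 0 0 -0.12 0; 0 0 0 -0.12 0; 0 0 0 0 0; 0 0 0 0 0; 0 0 0 0 0; 0 0 0 0 0"}}

```text
clock: 11.75
position: [0.3732, -0.32, 0.2643]
ee_rot: [0.778, 0.628, -0.0, -0.001]
ft_force: [0.4, -0.2, 0.8]
grip_width: 1.0
grasp_force: 0.0
```

Run:
```python
from h import *
np.set_printoptions(precision=4,suppress=True)
plan((.36,-.2,.30,1.2),(.46,.13,.30,.3))
c=snap('top','t2.png')
```

```text
0.095 -0.032 -0.03 0.017; 0.094 -0.037 -0.03 0.017; 0.092 -0.042 -0.029 0.016; -- 0.123 -0.009 -0 0.041; 0.12 -0.025 -0 0.041; 0.116 -0.04 -0 0.041; 0.11 -0.055 -0 0.041; 0.103 -0.068 -0 0.041; 0.093 -0.081 -0 0.041; 0.081 -0.093 -0 0.041; 
-- | rows 10
```

Run:
```python
from h import *
plan((.40,-.1,.36,.9),(.43,.18,.38,.0))
```

```text
0.11 -0.01 -0.048 0.029; 0.109 -0.02 -0.048 0.029; 0.107 -0.03 -0.048 0.029; 0.104 -0.04 -0.047 0.029; 0.099 -0.049 -0.048 0.03; -- 0.099 -0.063 -0.008 0.048; 0.089 -0.077 -0.008 0.048; 0.076 -0.089 -0.008 0.048; 0.062 -0.1 -0.009 0.047; 0.046 -0.107 -0.008 0.048; 
0.03 -0.114 -0.009 0.047; -- | rows 11
```

Request:
{"method": "arm_command", "body": {"series": "0 0.11 -0.01 -0.048 0.029; 0 0.109 -0.02 -0.048 0.029; 0 0.107 -0.03 -0.048 0.029; 0 0.104 -0.04 -0.047 0.029; 0 0.099 -0.049 -0.048 0.03; 0 0.099 -0.063 -0.008 0.048; 0 0.089 -0.077 -0.008 0.048; 0 0.076 -0.089 -0.008 0.048; 0 0.062 -0.1 -0.009 0.047; 0 0.046 -0.107 -0.008 0.048"}}

```text
clock: 13.05
position: [0.4249, 0.1338, 0.377]
ee_rot: [0.997, 0.073, 0.0, 0.0]
ft_force: [1.3, -0.1, -0.6]
grip_width: 1.002
grasp_force: 0.0
```

Request:
{"method": "arm_command", "body": {"series": "0 0.03 -0.114 -0.009 0.047; 0 0 0 0 0; 0 0 0 0 0; 0 0 0 0 0; 0 0 0 0 0; 0 0 0 0 0; 0 0 0 0 0; 0 0 0 0 0; 0 0 0 0 0; 0 0 0 0 0"}}

```text
clock: 14.3
position: [0.4296, 0.1716, 0.3793]
ee_rot: [1.0, 0.014, -0.001, 0.001]
ft_force: [-0.9, -0.1, -0.1]
grip_width: 1.002
grasp_force: 0.0
```

```bash
cat >> h.py <<'E'
def brushes(c,zc=.014,show=True):
    a=c['pixels'][:,:,::-1].copy(); hsv=cv2.cvtColor(a,cv2.COLOR_BGR2HSV)
    m=cv2.inRange(hsv,(15,60,120),(23,150,255)); m=cv2.morphologyEx(m,cv2.MORPH_OPEN,np.ones((3,3)))
    n,l,s,_=cv2.connectedComponentsWithStats(m); res=[]
    for i in range(1,n):
        if s[i,4]<300: continue
        pts=np.argwhere(l==i)[:,::-1]+0.; q=plane(c,pts,zc)[:,:2]; mu=q.mean(0); w,v=np.linalg.eigh(np.cov(q.T)); d=v[:,1]
        r=(q-mu)@d; t=(q-mu)@[-d[1],d[0]]
        print('pix',pts.mean(0).round(),'n',s[i,4],'mu',mu.round(4),'dir',np.arctan2(d[1],d[0]).round(3),'len',(r.max()-r.min()).round(4),'wid',(t.max()-t.min()).round(4),'mid',(mu+d*(r.max()+r.min())/2).round(4))
    return a
E
python3 - <<'E'
from h import *
print(pose()[:2]); c=snap('wrist','w4.png'); brushes(c)
E
```

```text
(array([0.42962351, 0.17163362, 0.37931664]), np.float64(0.027355707639989683))
pix [348.  15.] n 401 mu [0.6206 0.1509] dir 2.892 len 0.0344 wid 0.0184 mid [0.6209 0.1508]
pix [385. 150.] n 421 mu [0.4731 0.1005] dir -3.11 len 0.117 wid 0.0067 mid [0.4661 0.1003]
pix [394. 161.] n 528 mu [0.4594 0.0879] dir -3.095 len 0.138 wid 0.0074 mid [0.4561 0.0877]
pix [210. 191.] n 654 mu [0.4172 0.3167] dir 2.814 len 0.1388 wid 0.0086 mid [0.4134 0.318 ]
```

View pics/w4.png

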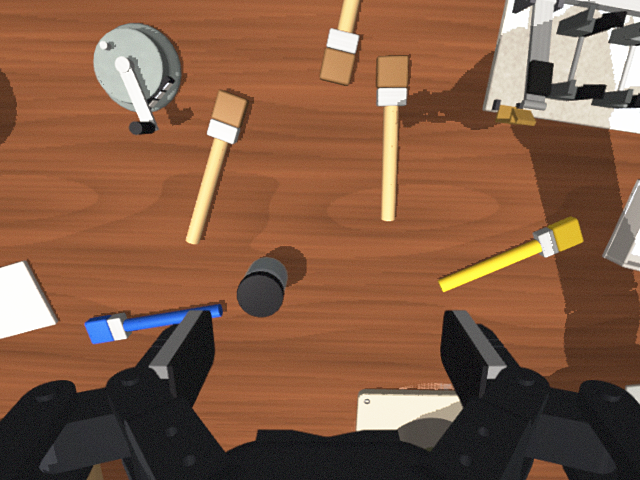

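This view shows brush B with its butt at (388,220) and ferrule at (392,104), and brush C with its butt at (192,243) and ferrule at (220,139). The counter's pivot is at (123,65) and its post at (143,128).

Run:
```python
from h import *
np.set_printoptions(precision=4,suppress=True)
c=snap('wrist'); c2=snap('top')
def br(c,butt,fer,z=.009):
    P=plane(c,[butt,fer],z)[:,:2]; d=P[1]-P[0]; L=np.linalg.norm(d); d/=L
    print('origin',P[0]+.075*d,P[1]-.065*d,'phi',np.arctan2(d[1],d[0]),'L',L)
print('B');br(c,(388,220),(392,104)); br(c2,(268.5,292),(274,237))
print('C');br(c,(192,243),(220,139)); br(c2,(194,289),(216,239))
print('A top');br(c2,(272,172),(258,214)); 
print('pivot',plane(c,[[123,65]],.043),'post',plane(c,[[143,128]],.078))
print(pose()[:2])
plan((.46,.095,.16,.0),(.46,.095,.021,0))
```

```text
B
origin [0.4594 0.0921] [0.4623 0.0922] phi 0.03651774425190915 L 0.1428988378053017
origin [0.462  0.0908] [0.4781 0.0917] phi 0.05123852439428272 L 0.1561343259081384
C
origin [0.4178 0.3231] [0.4195 0.3225] phi -0.3173902891881599 L 0.1417789372122254
origin [0.4397 0.2766] [0.4524 0.2734] phi -0.24476563531040535 L 0.1531103715166633
A top
origin [0.6596 0.1417] [0.6676 0.1404] phi 2.98561591836534 L 0.1319056092853034
pivot [[0.56   0.3964 0.043 ]] post [[0.4944 0.365  0.078 ]]
(array([0.4296, 0.1716, 0.3793]), np.float64(0.027329868175470312))
0.014 0.039 0.11 0.002; 0.014 0.039 0.11 0.002; 0.015 0.038 0.109 0.002; 0.015 0.038 0.11 0.001; 0.015 0.039 0.109 0.002; -- -0 -0 0.116 -0; -0 -0 0.116 -0; -0 -0 0.116 -0; -- | rows 8
```

Request:
{"method": "arm_command", "body": {"series": "0.2 0.014 0.039 0.11 0; 0.2 0.014 0.039 0.11 0; 0.2 0.015 0.039 0.109 0; 0.2 0.015 0.039 0.11 -0.003; 0.2 0.015 0.039 0.109 0; 0.2 0 0 0 0; 0.2 0 0 0.08 0; 0.2 0 0 0.08 0; 0.2 0 0 0.08 0; 0.2 0 0 0 0"}}

```text
clock: 15.7
position: [0.4603, 0.0946, 0.0648]
ee_rot: [1.0, 0.019, -0.001, 0.001]
ft_force: [0.1, -0.3, -0.1]
grip_width: 0.802
grasp_force: 0.0
```

Run:
```python
from h import *
np.set_printoptions(precision=4,suppress=True)
print(pose()[:2]); c=snap('wrist','w5.png'); plan((.4605,.092,.021,.037))
```

```text
(array([0.4603, 0.0946, 0.0648]), np.float64(0.03738662960873527))
-0.002 0.007 0.112 0; -- | rows 1
```

View pics/w5.png

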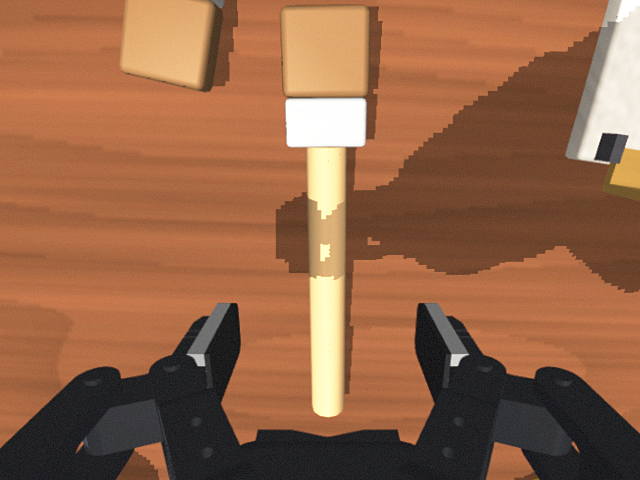

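Brush B is centred between the pads (column 327) and aligned. I'll lower, grip and lift.

Request:
{"method": "arm_command", "body": {"series": "0.2 -0.002 0.004 0.05 0; 0.2 0 0 0.05 0; 0.2 0 0 0.009 0; 0.2 0 0 0 0; 1 0 0 0 0; 1 0 0 0 0; 1 0 0 0 0; 1 0 0 0 0; 1 0 0 0 0; 1 0 0 0 0"}}

```text
clock: 17.0
position: [0.4601, 0.0925, 0.0212]
ee_rot: [1.0, 0.019, -0.001, 0.001]
ft_force: [-2.6, -0.5, 9.3]
grip_width: 0.177
grasp_force: 68.2
```

Request:
{"method": "arm_command", "body": {"series": "1 0 0 -0.05 0; 1 0 0 -0.1 0; 1 0 0 -0.1 0; 1 0 0 -0.1 0; 1 0 0 0 0; 1 0 0 0 0; 1 0 0 0 0; 1 0 0 0 0; 1 0 0 0 0; 1 0 0 0 0"}}

```text
clock: 18.25
position: [0.4599, 0.0926, 0.1605]
ee_rot: [1.0, 0.018, -0.001, 0.001]
ft_force: [1.1, 0.3, -1.5]
grip_width: 0.182
grasp_force: 68.6
```

Run:
```python
from h import *
np.set_printoptions(precision=4,suppress=True)
print(pose()[:2]);plan((.57,-.229,.16,-.09),(.57,-.229,.10,-.09))
```

```text
(array([0.4599, 0.0926, 0.1605]), np.float64(0.036971526166024456))
0.035 0.116 0 0.006; 0.037 0.116 0 0.006; 0.039 0.115 0 0.006; 0.042 0.114 0 0.006; 0.044 0.113 0 0.005; 0.045 0.112 0.001 0.006; 0.048 0.112 0 0.005; -- 0 0 0.075 0; 0 0 0.075 0; -- | rows 9
```

Request:
{"method": "arm_command", "body": {"series": "1 0.035 0.116 0 0.006; 1 0.037 0.116 0 0.006; 1 0.039 0.115 0 0.006; 1 0.042 0.114 0 0.006; 1 0.044 0.113 0 0.005; 1 0.045 0.112 0 0.006; 1 0.048 0.112 0 0.005; 1 0 0 0 0; 1 0 0 0 0; 1 0 0 0 0"}}

```text
clock: 19.5
position: [0.57, -0.2277, 0.1612]
ee_rot: [0.999, -0.044, -0.001, 0.001]
ft_force: [-0.3, -0.6, -0.6]
grip_width: 0.179
grasp_force: 68.7
```

Run:
```python
from h import *
np.set_printoptions(precision=4,suppress=True)
print(pose()[:2]);plan((.57,-.229,.09,-.09))
c=snap('wrist','w6.png')
```

```text
(array([ 0.57  , -0.2277,  0.1612]), np.float64(-0.08703004798793934))
0 0.002 0.089 0; 0 0.001 0.089 0.001; -- | rows 2
```

View pics/w6.png

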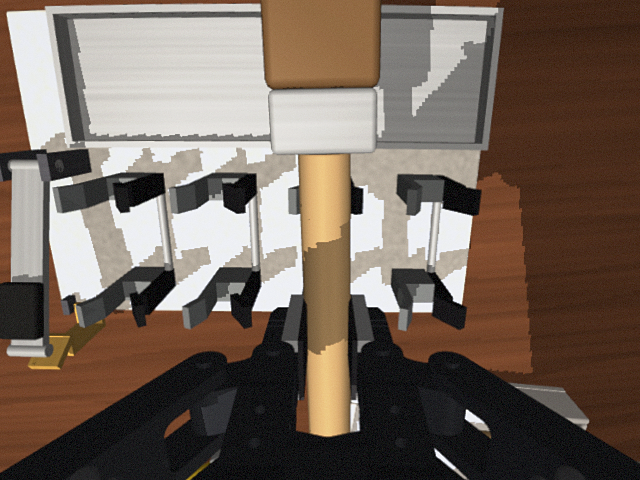

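Brush B is over clip 2 with its head over the drip tray. Pushing it down.

Request:
{"method": "arm_command", "body": {"series": "1 0 0.002 0.08 0; 1 0 0.001 0.08 0; 1 0 0 0.043 0; 1 0 0 0 0; 1 0 0 0.008 0; 1 0 0 0.008 0; 1 0 0 0.008 0; 1 0 0 0.008 0; 1 0 0 0 0; 1 0 0 0 0"}}

```text
clock: 20.8
position: [0.5703, -0.2301, 0.0675]
ee_rot: [0.999, -0.044, -0.0, 0.001]
ft_force: [1.5, 3.6, -1.4]
grip_width: 0.18
grasp_force: 68.4
```

Request:
{"method": "arm_command", "body": {"series": "1 0 0 0.006 0; 1 0 0 0.006 0; 1 0 0 0.005 0; 1 0 0 0 0; 1 0 0 0 0; 1 0 0 0 0; 1 0 0 0 0; 1 0 0 0 0; 1 0 0 0 0; 1 0 0 0 0"}}

```text
clock: 22.05
position: [0.5698, -0.2304, 0.0621]
ee_rot: [0.999, -0.045, -0.001, 0.001]
ft_force: [-8.3, 5.8, 19.9]
grip_width: 0.179
grasp_force: 71.0
```

Request:
{"method": "arm_command", "body": {"series": "0.5 0 0 0 0; 0.5 0 0 0 0; 0.5 0 0 0 0; 0.5 0 0 -0.05 0; 0.5 0 0 -0.1 0; 0.5 0 0 -0.12 0; 0.5 0 0 -0.12 0; 0.5 0 0 -0.12 0; 0.5 0 0 0 0; 0.5 0 0 0 0"}}

```text
clock: 23.3
position: [0.5699, -0.2301, 0.2645]
ee_rot: [0.999, -0.044, -0.001, 0.001]
ft_force: [-0.4, -0.4, -0.2]
grip_width: 0.499
grasp_force: 0.0
```

Run:
```python
from h import *
np.set_printoptions(precision=4,suppress=True)
print(pose()[:2],manip.get_obs()['ft_force'])
c=snap('wrist','w7.png');brushes(c,.055)
plan((.45,.20,.37,-.09))
```

```text
(array([ 0.5699, -0.2301,  0.2645]), np.float64(-0.08888167336174421)) [-0.3556 -0.4042 -0.2258]
pix [323. 211.] n 2769 mu [ 0.5697 -0.2279] dir 3.045 len 0.1404 wid 0.0165 mid [ 0.5659 -0.2276]
-0.039 -0.104 -0.027 0; -0.039 -0.104 -0.027 0; -0.039 -0.105 -0.026 0; -0.039 -0.104 -0.027 0; -0.04 -0.105 -0.026 0; -0.039 -0.104 -0.027 0; -0.04 -0.105 -0.026 0; -0.039 -0.104 -0.027 0; -0.04 -0.105 -0.026 0; -0.039 -0.104 -0.027 0; 
-- | rows 10
```

View pics/w7.png

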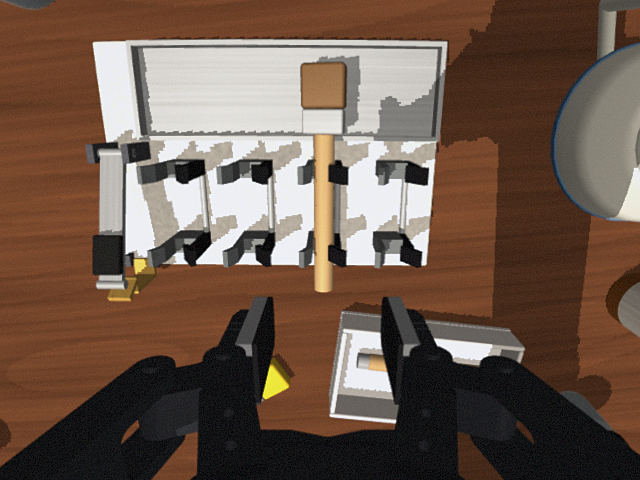

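Brush B is seated in clip 2, with the jaws over its handle at (323,211) and the bristles over the tray. The worn brush lies in the scrap tray. Next is a view for brushes A and C.

Run:
```python
from h import *
plan((.53,.18,.37,-.0))
```

```text
-0.021 -0.112 -0.03 -0.003; -0.02 -0.113 -0.029 -0.003; -0.019 -0.113 -0.03 -0.003; -0.018 -0.113 -0.029 -0.003; -0.017 -0.113 -0.03 -0.003; -0.016 -0.113 -0.029 -0.003; -0.014 -0.114 -0.03 -0.003; -0.014 -0.114 -0.029 -0.004; -0.012 -0.113 -0.03 -0.003; -- | rows 9
```

Request:
{"method": "arm_command", "body": {"series": "0.2 -0.021 -0.112 -0.03 -0.003; 0.2 -0.02 -0.113 -0.029 -0.003; 0.2 -0.019 -0.113 -0.03 -0.003; 0.2 -0.018 -0.113 -0.029 -0.003; 0.2 -0.017 -0.113 -0.03 -0.003; 0.2 -0.016 -0.113 -0.029 -0.003; 0.2 -0.014 -0.114 -0.03 -0.003; 0.2 -0.014 -0.114 -0.029 -0.004; 0.2 -0.012 -0.113 -0.03 -0.003; 0.2 0 0 0 0"}}

```text
clock: 24.6
position: [0.5289, 0.1843, 0.3699]
ee_rot: [1.0, 0.003, -0.001, 0.0]
ft_force: [0.0, -1.3, 0.2]
grip_width: 0.801
grasp_force: 0.0
```

Request:
{"method": "arm_command", "body": {"series": "0.2 0 0 0 0; 0.2 0 0 0 0; 0.2 0 0 0 0; 0.2 0 0 0 0; 0.2 0 0 0 0; 0.2 0 0 0 0; 0.2 0 0 0 0; 0.2 0 0 0 0; 0.2 0 0 0 0; 0.2 0 0 0 0"}}

```text
clock: 25.85
position: [0.5306, 0.18, 0.3699]
ee_rot: [1.0, -0.0, -0.001, 0.001]
ft_force: [0.3, 0.0, 0.1]
grip_width: 0.801
grasp_force: 0.0
```

Run:
```python
from h import *
np.set_printoptions(precision=4,suppress=True)
print(pose()[:2])
c=snap('wrist','w8.png');brushes(c,.012)
```

```text
(array([0.5306, 0.18  , 0.3699]), np.float64(-0.0009419522314629387))
pix [360.  62.] n 1302 mu [0.6703 0.1411] dir 2.944 len 0.1348 wid 0.0179 mid [0.6697 0.1412]
pix [236. 197.] n 562 mu [0.5158 0.2912] dir -2.368 len 0.0419 wid 0.0373 mid [0.5151 0.2905]
pix [222. 269.] n 501 mu [0.4204 0.3163] dir 2.81 len 0.1333 wid 0.0078 mid [0.4154 0.318 ]
```

View pics/w8.png

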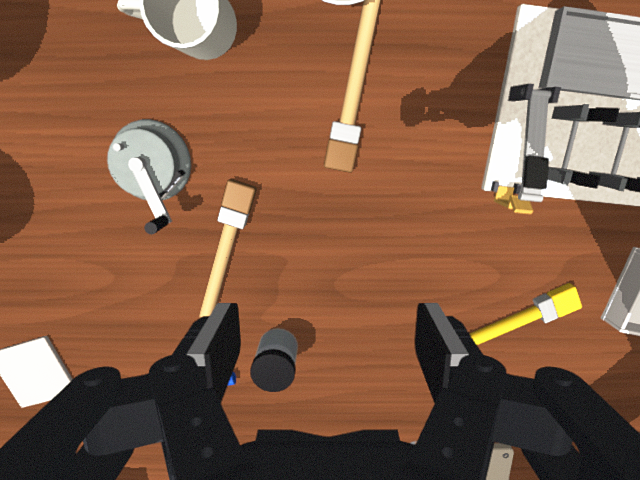

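Brush A's ferrule end is at (350,124) and its axis passes (367,30). Brush C's ferrule end is at (231,225). The counter post is at (157,223).

Run:
```python
from h import *
np.set_printoptions(precision=4,suppress=True)
c=snap('wrist')
for f,b in (((349.5,124),(368,25)),((231,226),(207,315))):
    P=plane(c,[f,b],.009)[:,:2]; d=P[0]-P[1]; d/=np.linalg.norm(d); print('origin',P[0]-.065*d,'phi',np.arctan2(d[1],d[0]))
print('pivot',plane(c,[[136,162]],.043),'post',plane(c,[[160,221]],.078))
plan((.66,.143,.16,-.2),(.66,.143,.07,-.2))
```

```text
origin [0.6671 0.1397] phi 2.9632394921205756
origin [0.4166 0.3219] phi -0.3261334290814479
pivot [[0.5632 0.3961 0.043 ]] post [[0.5025 0.3616 0.078 ]]
0.065 0.018 0.105 0.013; 0.065 0.016 0.105 0.013; 0.066 0.013 0.105 0.012; 0.067 0.011 0.105 0.013; 0.066 0.008 0.105 0.012; -- 0 -0 0.112 0; 0 -0 0.113 0; -- | rows 7
```

Run:
```python
from h import *
plan((.666,.1405,.16,2.955,20),)
```

```text
0.017 0.005 0.026 -0.047; 0.016 0.007 0.026 -0.047; 0.015 0.01 0.026 -0.047; 0.013 0.012 0.026 -0.047; 0.011 0.013 0.026 -0.047; 0.009 0.015 0.026 -0.047; 0.007 0.016 0.026 -0.047; 0.004 0.017 0.026 -0.047; 0.002 0.018 0.026 -0.047; -0.001 0.018 0.026 -0.047; 
-0.003 0.017 0.026 -0.047; -0.006 0.017 0.027 -0.047; -0.008 0.016 0.026 -0.047; -0.01 0.014 0.027 -0.047; -0.012 0.013 0.026 -0.047; -0.014 0.01 0.027 -0.047; -0.016 0.008 0.026 -0.047; -0.017 0.006 0.027 -0.047; -0.017 0.004 0.026 -0.047; -0.017 0.001 0.027 -0.048; 
-- | rows 20
```

Request:
{"method": "arm_command", "body": {"series": "0.2 0.017 0.005 0.026 -0.047; 0.2 0.016 0.007 0.026 -0.047; 0.2 0.015 0.01 0.026 -0.047; 0.2 0.013 0.012 0.026 -0.047; 0.2 0.011 0.013 0.026 -0.047; 0.2 0.009 0.015 0.026 -0.047; 0.2 0.007 0.016 0.026 -0.047; 0.2 0.004 0.017 0.026 -0.047; 0.2 0.002 0.018 0.026 -0.047; 0.2 -0.001 0.018 0.026 -0.047"}}

```text
clock: 27.2
position: [0.5984, 0.1595, 0.2654]
ee_rot: [0.738, 0.674, -0.001, 0.0]
ft_force: [-0.1, 0.3, -1.0]
grip_width: 0.799
grasp_force: 0.0
```

Request:
{"method": "arm_command", "body": {"series": "0.2 -0.003 0.017 0.026 -0.047; 0.2 -0.006 0.017 0.027 -0.047; 0.2 -0.008 0.016 0.026 -0.047; 0.2 -0.01 0.014 0.027 -0.047; 0.2 -0.012 0.013 0.026 -0.047; 0.2 -0.014 0.01 0.027 -0.047; 0.2 -0.016 0.008 0.026 -0.047; 0.2 -0.017 0.006 0.027 -0.047; 0.2 -0.017 0.004 0.026 -0.047; 0.2 -0.017 0.001 0.027 -0.048"}}

```text
clock: 28.45
position: [0.6659, 0.1399, 0.1592]
ee_rot: [0.091, 0.996, -0.001, -0.001]
ft_force: [-0.1, 0.5, 0.4]
grip_width: 0.8
grasp_force: 0.0
```

Request:
{"method": "arm_command", "body": {"series": "0.2 0 0 0 0; 0.2 0 0 0 0; 0.2 0 0 0 0; 0.2 0 0 0 0; 0.2 0 0 0 0; 0.2 0 0 0 0; 0.2 0 0 0 0; 0.2 0 0 0 0; 0.2 0 0 0 0; 0.2 0 0 0 0"}}

```text
clock: 29.7
position: [0.6655, 0.1402, 0.1598]
ee_rot: [0.093, 0.996, -0.001, -0.001]
ft_force: [-0.1, 0.2, 0.4]
grip_width: 0.799
grasp_force: 0.0
```

Run:
```python
from h import *
np.set_printoptions(precision=4,suppress=True)
print(pose()[:2])
c=snap('wrist','w9.png');brushes(c,.012)
a=cv2.imread('pics/w9.png'); h=cv2.cvtColor(a,cv2.COLOR_BGR2HSV)
# handle edge columns on a few rows: bright low-sat vs wood
for r in range(100,420,40):
    m=np.where((h[r,:,0]>=15)&(h[r,:,0]<=24)&(h[r,:,1]<150)&(h[r,:,2]>90))[0]; print(r,m[:1],m[-1:],len(m))
plan((.666,.1405,.021,2.955,5))
```

```text
(array([0.6655, 0.1402, 0.1598]), np.float64(2.955267147428021))
pix [333. 229.] n 4376 mu [0.6676 0.1424] dir 2.939 len 0.1423 wid 0.0173 mid [0.6736 0.1411]
100 [0] [361] 46
140 [0] [347] 55
180 [3] [346] 68
220 [0] [638] 157
260 [18] [639] 119
300 [1] [639] 137
340 [0] [619] 108
380 [309] [425] 34
-0 0 0.069 0; -0 0 0.069 0; -0 0 0.07 0; -0.001 0.001 0.069 0; -0 0 0.07 0; -- | rows 5
```

Request:
{"method": "arm_command", "body": {"series": "0.2 -0.007 0.005 0.069 0.004; 0.2 0 0 0.069 0; 0.2 0 0 0.07 0; 0.2 0 0 0.069 0; 0.2 0 0 0.069 0; 0.2 0 0 0 0; 1 0 0 0 0; 1 0 0 0 0; 1 0 0 0 0; 1 0 0 0 0"}}

```text
clock: 31.0
position: [0.6689, 0.1416, 0.0227]
ee_rot: [0.099, 0.995, -0.001, 0.0]
ft_force: [-0.9, -0.7, 6.8]
grip_width: 0.181
grasp_force: 68.5
```

Request:
{"method": "arm_command", "body": {"series": "1 0 0 0 0; 1 0 0 -0.05 0; 1 0 0 -0.1 0; 1 0 0 -0.12 0; 1 0 0 -0.12 0; 1 0 0 0 0; 1 0 0 0 0; 1 0 0 0 0; 1 0 0 0 0; 1 0 0 0 0"}}

```text
clock: 32.25
position: [0.6685, 0.1416, 0.1768]
ee_rot: [0.099, 0.995, -0.001, -0.001]
ft_force: [0.6, 0.3, -0.3]
grip_width: 0.175
grasp_force: 68.8
```

Run:
```python
from h import *
np.set_printoptions(precision=4,suppress=True)
print(pose()[:2])
c=snap('wrist','w10.png')
plan((.576,-.1645,.17,-.094,20))
```

```text
(array([0.6685, 0.1416, 0.1768]), np.float64(2.9428017306633083))
0.004 -0.04 0.001 0.048; -0.002 -0.04 0.001 0.048; -0.008 -0.039 0.001 0.048; -0.014 -0.037 0.001 0.048; -0.019 -0.035 0.001 0.048; -0.025 -0.032 0.001 0.048; -0.029 -0.028 0.001 0.048; -0.033 -0.023 0.001 0.049; -0.036 -0.018 0.001 0.048; -0.038 -0.012 0.001 0.049; 
-0.039 -0.006 0.001 0.048; -0.04 0 0.001 0.049; -0.039 0.006 0.001 0.048; -0.038 0.012 0.001 0.049; -0.036 0.018 0.001 0.048; -0.033 0.023 0 0.049; -0.029 0.028 0.001 0.048; -0.024 0.032 0 0.049; -0.019 0.035 0.001 0.048; -0.013 0.037 0 0.049; 
-- | rows 20
```

Request:
{"method": "arm_command", "body": {"series": "1 0.004 -0.04 0.001 0.048; 1 -0.002 -0.04 0.001 0.048; 1 -0.008 -0.039 0.001 0.048; 1 -0.014 -0.037 0.001 0.048; 1 -0.019 -0.035 0.001 0.048; 1 -0.025 -0.032 0.001 0.048; 1 -0.029 -0.028 0.001 0.048; 1 -0.033 -0.023 0.001 0.049; 1 -0.036 -0.018 0.001 0.048; 1 -0.038 -0.012 0.001 0.049"}}

```text
clock: 33.55
position: [0.6215, -0.012, 0.1736]
ee_rot: [0.757, 0.653, -0.001, 0.0]
ft_force: [-0.0, 0.0, 0.0]
grip_width: 0.178
grasp_force: 68.8
```

Request:
{"method": "arm_command", "body": {"series": "1 -0.039 -0.006 0.001 0.048; 1 -0.04 0 0.001 0.049; 1 -0.039 0.006 0.001 0.048; 1 -0.038 0.012 0.001 0.049; 1 -0.036 0.018 0.001 0.048; 1 -0.033 0.023 0 0.049; 1 -0.029 0.028 0.001 0.048; 1 -0.024 0.032 0 0.049; 1 -0.019 0.035 0.001 0.048; 1 -0.013 0.037 0 0.049"}}

```text
clock: 34.8
position: [0.576, -0.1647, 0.1712]
ee_rot: [0.999, -0.05, -0.001, 0.001]
ft_force: [-0.5, 0.1, -0.8]
grip_width: 0.18
grasp_force: 68.8
```

Request:
{"method": "arm_command", "body": {"series": "1 0 0 0 0; 1 0 0 0 0; 1 0 0 0 0; 1 0 0 0 0; 1 0 0 0 0; 1 0 0 0 0; 1 0 0 0 0; 1 0 0 0 0; 1 0 0 0 0; 1 0 0 0 0"}}

```text
clock: 36.05
position: [0.5763, -0.1645, 0.1713]
ee_rot: [0.999, -0.048, -0.001, 0.001]
ft_force: [-0.4, -0.4, -0.6]
grip_width: 0.177
grasp_force: 68.8
```

Run:
```python
from h import *
np.set_printoptions(precision=4,suppress=True)
print(pose()[:2],manip.get_obs()['grip_width'])
c=snap('wrist','w11.png');brushes(c,.163); brushes(c,.055)
plan((.576,-.1645,.082,-.094,3))
```

```text
(array([ 0.5763, -0.1645,  0.1713]), np.float64(-0.09523312970433216)) 0.17701608066777605
pix [424. 248.] n 4595 mu [ 0.6048 -0.2028] dir 3.03 len 0.0775 wid 0.0101 mid [ 0.6041 -0.2028]
pix [328. 283.] n 11813 mu [ 0.5932 -0.1675] dir 3.035 len 0.1185 wid 0.0164 mid [ 0.5856 -0.1667]
pix [424. 248.] n 4595 mu [ 0.566  -0.2276] dir 3.03 len 0.1412 wid 0.0184 mid [ 0.5647 -0.2275]
pix [328. 283.] n 11813 mu [ 0.5448 -0.1633] dir 3.035 len 0.2158 wid 0.0299 mid [ 0.5309 -0.1619]
-0 0 0.074 -0; -0 0 0.075 -0; -0.001 0 0.074 -0; -- | rows 3
```

View pics/w11.png

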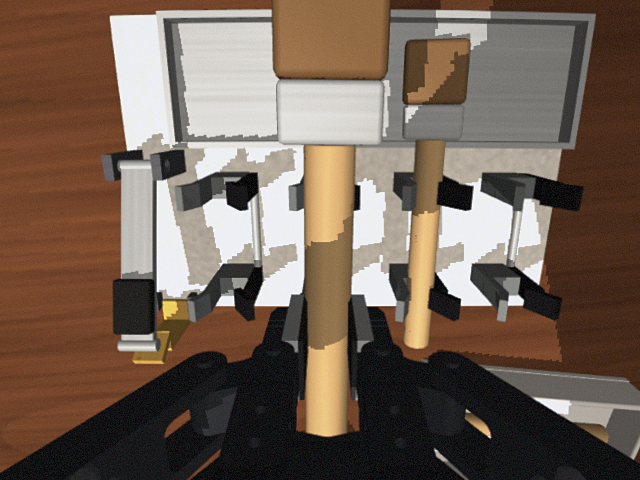

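Request:
{"method": "arm_command", "body": {"series": "1 0 0 0.08 0; 1 0 0 0.08 0; 1 0 0 0.068 0; 1 0 0 0 0; 1 0 0 0.008 0; 1 0 0 0.008 0; 1 0 0 0.008 0; 1 0 0 0.008 0; 1 0 0 0 0; 1 0 0 0 0"}}

```text
clock: 37.35
position: [0.5759, -0.1648, 0.0669]
ee_rot: [0.999, -0.048, -0.001, 0.001]
ft_force: [2.2, 3.2, -5.1]
grip_width: 0.179
grasp_force: 68.5
```

Request:
{"method": "arm_command", "body": {"series": "1 0 0 0.005 0; 1 0 0 0.005 0; 1 0 0 0.003 0; 1 0 0 0 0; 1 0 0 0 0; 1 0 0 0 0; 1 0 0 0 0; 1 0 0 0 0; 1 0 0 0 0; 1 0 0 0 0"}}

```text
clock: 38.6
position: [0.5761, -0.1646, 0.0635]
ee_rot: [0.999, -0.048, -0.001, 0.001]
ft_force: [-6.1, 3.4, 14.1]
grip_width: 0.177
grasp_force: 70.6
```

Request:
{"method": "arm_command", "body": {"series": "0.5 0 0 0 0; 0.5 0 0 0 0; 0.5 0 0 0 0; 0.5 0 0 -0.05 0; 0.5 0 0 -0.1 0; 0.5 0 0 -0.12 0; 0.5 0 0 -0.12 0; 0.5 0 0 -0.1 0; 0.5 0 0 0 0; 0.5 0 0 0 0"}}

```text
clock: 39.85
position: [0.5762, -0.1642, 0.2583]
ee_rot: [0.999, -0.048, -0.001, 0.001]
ft_force: [-0.3, -0.1, 0.6]
grip_width: 0.503
grasp_force: 0.0
```

Run:
```python
from h import *
np.set_printoptions(precision=4,suppress=True)
print(pose()[:2])
c=snap('wrist','w12.png');brushes(c,.055)
t=snap('top','t3.png'); print('jar',plane(t,[[204,313]],.069))
plan((.414,.323,.25,-.32),(.414,.323,.16,-.32))
```

```text
(array([ 0.5762, -0.1642,  0.2583]), np.float64(-0.09509963445290154))
pix [326. 209.] n 2906 mu [ 0.5791 -0.1653] dir 3.038 len 0.1402 wid 0.0164 mid [ 0.5746 -0.1649]
pix [400. 217.] n 2845 mu [ 0.5664 -0.2275] dir 3.035 len 0.1403 wid 0.0182 mid [ 0.5655 -0.2274]
jar [[0.304  0.2414 0.069 ]]
-0.047 -0.107 0.002 0.007; -0.049 -0.106 0.002 0.006; -0.052 -0.105 0.002 0.007; -0.054 -0.103 0.002 0.006; -0.056 -0.103 0.001 0.007; -0.058 -0.101 0.002 0.006; -0.06 -0.1 0.001 0.007; -0.062 -0.099 0.002 0.006; -0.064 -0.098 0.001 0.007; -0.066 -0.096 0.002 0.006; 
-0.067 -0.095 0.001 0.007; -- 0 0 0.113 -0; 0 0 0.112 -0; -- | rows 13
```

Request:
{"method": "arm_command", "body": {"series": "0.2 -0.047 -0.107 0.002 0.007; 0.2 -0.049 -0.106 0.002 0.006; 0.2 -0.052 -0.105 0.002 0.007; 0.2 -0.054 -0.103 0.002 0.006; 0.2 -0.056 -0.103 0.001 0.007; 0.2 -0.058 -0.101 0.002 0.006; 0.2 -0.06 -0.1 0.001 0.007; 0.2 -0.062 -0.099 0.002 0.006; 0.2 -0.064 -0.098 0.001 0.007; 0.2 -0.066 -0.096 0.002 0.006"}}

```text
clock: 41.2
position: [0.4358, 0.2528, 0.2446]
ee_rot: [0.99, -0.139, -0.006, 0.006]
ft_force: [0.8, -0.5, -2.0]
grip_width: 0.803
grasp_force: 0.0
```

Request:
{"method": "arm_command", "body": {"series": "0.2 -0.067 -0.095 0.001 0.007; 0.2 0 0 0.113 0; 0.2 0 0 0.112 0; 0.2 0 0 0 0; 0.2 0 0 0 0; 0.2 0 0 0 0; 0.2 0 0 0 0; 0.2 0 0 0 0; 0.2 0 0 0 0; 0.2 0 0 0 0"}}

```text
clock: 42.45
position: [0.432, 0.2582, 0.1491]
ee_rot: [0.989, -0.144, -0.008, 0.012]
ft_force: [-0.3, 0.1, 0.2]
grip_width: 0.801
grasp_force: 0.0
```

Run:
```python
from h import *
np.set_printoptions(precision=4,suppress=True)
print(pose()[:2])
c=snap('wrist','w13.png');brushes(c,.012)
```

```text
(array([0.432 , 0.2582, 0.1491]), np.float64(-0.2901235738671979))
pix [233. 125.] n 2763 mu [0.5173 0.29  ] dir 1.136 len 0.0359 wid 0.0344 mid [0.5172 0.29  ]
pix [250. 274.] n 1078 mu [0.4164 0.3156] dir 2.807 len 0.1392 wid 0.0044 mid [0.4122 0.3171]
```

View pics/w13.png

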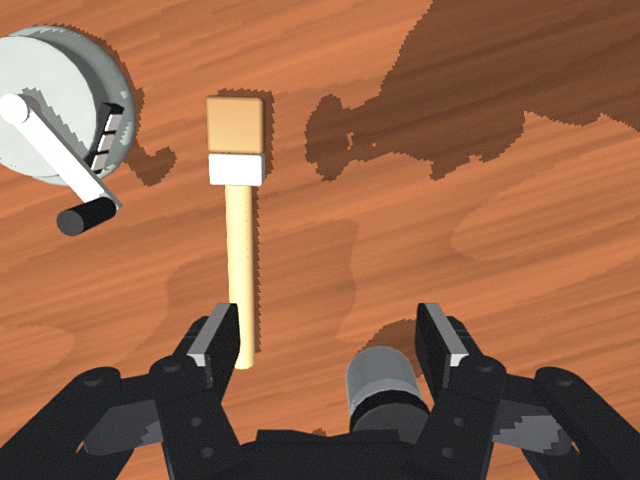

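The arm stopped short because joint 7 is near its limit, so I'll use the half-turn grasp instead. Brush C has its butt at (245,367) and ferrule at (239,186). The counter lever's pivot is at (15,110) and its post top at (70,222).

Run:
```python
from h import *
np.set_printoptions(precision=4,suppress=True)
print(manip.get_obs()['joint_pos'])
c=snap('wrist'); P=plane(c,[(245,367),(239,186)],.009)[:,:2]; d=P[1]-P[0]; L=np.linalg.norm(d); d/=L
o=P[0]+.075*d; f=np.arctan2(d[1],d[0]); print(o,P[1]-.065*d,f,L)
print('pivot',plane(c,[[15,110]],.043),'post',plane(c,[[70,222]],.078))
plan((*o,.25,f+np.pi,20))
```

```text
[-0.1104  0.2204 -0.5787  1.8548  0.1375  1.1349 -2.6007]
[0.4154 0.3225] [0.4178 0.3217] -0.3278588389251669 0.14249464478929116
pivot [[0.56   0.3971 0.043 ]] post [[0.4949 0.3732 0.078 ]]
-0.004 -0.007 -0.013 -0.049; -0.003 -0.008 -0.013 -0.049; -0.002 -0.008 -0.013 -0.049; -0.001 -0.008 -0.013 -0.049; 0.001 -0.008 -0.013 -0.049; 0.002 -0.008 -0.012 -0.05; 0.003 -0.008 -0.013 -0.049; 0.004 -0.007 -0.012 -0.05; 0.005 -0.006 -0.013 -0.049; 0.006 -0.006 -0.012 -0.05; 
0.007 -0.004 -0.013 -0.049; 0.008 -0.003 -0.012 -0.05; 0.008 -0.002 -0.013 -0.049; 0.008 -0.001 -0.012 -0.05; 0.008 0 -0.013 -0.049; 0.008 0.002 -0.012 -0.05; 0.008 0.003 -0.013 -0.049; 0.008 0.004 -0.012 -0.05; 0.007 0.006 -0.013 -0.049; 0.005 0.006 -0.012 -0.05; 
-- | rows 20
```

Request:
{"method": "arm_command", "body": {"series": "0.2 -0.004 -0.007 -0.013 -0.049; 0.2 -0.003 -0.008 -0.013 -0.049; 0.2 -0.002 -0.008 -0.013 -0.049; 0.2 -0.001 -0.008 -0.013 -0.049; 0.2 0.001 -0.008 -0.013 -0.049; 0.2 0.002 -0.008 -0.012 -0.05; 0.2 0.003 -0.008 -0.013 -0.049; 0.2 0.004 -0.007 -0.012 -0.05; 0.2 0.005 -0.006 -0.013 -0.049; 0.2 0.006 -0.006 -0.012 -0.05"}}

```text
clock: 43.8
position: [0.4246, 0.2912, 0.1995]
ee_rot: [0.807, 0.591, -0.015, 0.003]
ft_force: [-0.7, -0.1, -0.4]
grip_width: 0.801
grasp_force: 0.0
```

Request:
{"method": "arm_command", "body": {"series": "0.2 0.007 -0.004 -0.013 -0.049; 0.2 0.008 -0.003 -0.012 -0.05; 0.2 0.008 -0.002 -0.013 -0.049; 0.2 0.008 -0.001 -0.012 -0.05; 0.2 0.008 0 -0.013 -0.049; 0.2 0.008 0.002 -0.012 -0.05; 0.2 0.008 0.003 -0.013 -0.049; 0.2 0.008 0.004 -0.012 -0.05; 0.2 0.007 0.006 -0.013 -0.049; 0.2 0.005 0.006 -0.012 -0.05"}}

```text
clock: 45.05
position: [0.4174, 0.3248, 0.2489]
ee_rot: [0.16, 0.987, -0.013, -0.008]
ft_force: [0.3, 0.2, -0.4]
grip_width: 0.803
grasp_force: 0.0
```

Run:
```python
from h import *
np.set_printoptions(precision=4,suppress=True)
print(pose()[:2],manip.get_obs()['joint_pos'],manip.get_obs()['ee_rot'])
plan((.4166,.322,.07,2.815))
c=snap('wrist','w14.png');brushes(c,.012)
```

```text
(array([0.4174, 0.3248, 0.2489]), np.float64(2.8190642868416362)) [ 0.1255  0.2856 -1.0221  1.6525  0.2463  1.3741  0.3139] [ 0.1605  0.9869 -0.0127 -0.0081]
-0 -0.002 0.112 0; -0 -0.002 0.112 0; -0 -0.002 0.112 0.001; -0 -0.001 0.111 0; -- | rows 4
pix [326. 199.] n 533 mu [0.4091 0.318 ] dir 2.808 len 0.1383 wid 0.0036 mid [0.4121 0.3169]
pix [334. 313.] n 510 mu [0.5212 0.2892] dir 2.096 len 0.0408 wid 0.0292 mid [0.5212 0.2891]
```

```bash
python3 - <<'E'
s=open('h.py').read()
i=s.index('def plan'); j=s.index('def brushes')
s=s[:i]+'''def plan(*way):
    """way: (x,y,z,psi[,rows]) ; full tool frame, shift before turn"""
    p,psi,X=pose(); i=0
    for w in way:
        t=np.array(w[:3]); n=int(max(np.ceil(np.linalg.norm(t-p)/.05),np.ceil(abs(w[3]-psi)/.16),1))
        if len(w)>4:n=max(n,w[4])
        for k in range(n):
            s=np.round(X.T@((t-p)/(n-k))/.4,3); r=round(-(w[3]-psi)/(n-k)/np.pi,3)
            p=p+X@s*.4; psi-=r*np.pi; X=X@Rn.from_euler('z',r*np.pi).as_matrix()
            print(*['%g'%(v+0.) for v in (*s,r)],end='; '); i+=1
            if i%10==0: print()
        print('--',end=' ')
    print('| rows',i)
'''+s[j:]
open('h.py','w').write(s)
E
python3 - <<'E'
from h import *
np.set_printoptions(precision=4,suppress=True)
p,psi,X=pose(); print(X)
c=snap('wrist','w14.png')
print(proj(c,[[.345+.0,.345,.009],[.4166,.322,.009],[.478,.301,.009]]))
plan((.4166,.322,.16,2.815),(.4166,.322,.021,2.815,4))
E
```

```text
Traceback (most recent call last):
NameError: name 'pose' is not defined
```

View pics/w14.png

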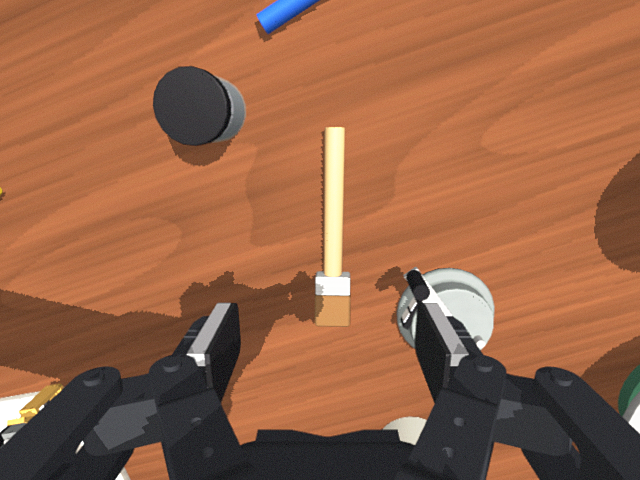

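The last view shows brush C centred below the hand, with its butt at (335,127) and ferrule at (333,275). That was picture 15, one over the limit of 14, so I'll view no more and work from numbers only. My edit also clobbered the helper file, so I'm rewriting it.

```bash
cat > h.py <<'E'
import numpy as np, cv2
from scipy.spatial.transform import Rotation as Rn
from workcell import manip, viewer
np.set_printoptions(precision=4,suppress=True)
def snap(n,f=None):
    c=viewer.camera(n)
    if f: cv2.imwrite('pics/'+f,c['pixels'][:,:,::-1])
    return c
def plane(c,uv,z):
    K=np.array(c['intrinsics'],float);D=np.array(c['D'],float);T=np.array(c['extrinsics'])
    p=cv2.undistortPoints(np.array(uv,float).reshape(-1,1,2),K,D).reshape(-1,2)
    d=np.c_[p[:,0],-p[:,1],-np.ones(len(p))]@T[:3,:3]; o=-T[:3,:3].T@T[:3,3]
    return o+d*((z-o[2])/d[:,2])[:,None]
def proj(c,P):
    T=np.array(c['extrinsics']);q=(np.atleast_2d(P)@T[:3,:3].T+T[:3,3])*[1,-1,-1]
    return cv2.projectPoints(q,np.zeros(3),np.zeros(3),np.array(c['intrinsics'],float),np.array(c['D'],float))[0].reshape(-1,2)
def pose():
    o=manip.get_obs(); X=Rn.from_quat(o['ee_rot']).as_matrix(); return np.array(o['position']),np.arctan2(X[1,0],X[0,0]),X
def plan(*way):
    """way: (x,y,z,psi[,rows]); full tool frame, shift before turn"""
    p,psi,X=pose(); i=0
    for w in way:
        t=np.array(w[:3]); n=int(max(np.ceil(np.linalg.norm(t-p)/.05),np.ceil(abs(w[3]-psi)/.16),1))
        if len(w)>4:n=max(n,w[4])
        for k in range(n):
            s=np.round(X.T@((t-p)/(n-k))/.4,3); r=round(-(w[3]-psi)/(n-k)/np.pi,3)
            p=p+X@s*.4; psi-=r*np.pi; X=X@Rn.from_euler('z',r*np.pi).as_matrix()
            print(*['%g'%(v+0.) for v in (*s,r)],end='; '); i+=1
            if i%10==0: print()
        print('--',end=' ')
    print('| rows',i)
def brushes(c,zc=.014):
    a=c['pixels'][:,:,::-1].copy(); hsv=cv2.cvtColor(a,cv2.COLOR_BGR2HSV)
    m=cv2.inRange(hsv,(15,60,120),(23,150,255)); m=cv2.morphologyEx(m,cv2.MORPH_OPEN,np.ones((3,3)))
    n,l,s,_=cv2.connectedComponentsWithStats(m)
    for i in range(1,n):
        if s[i,4]<300: continue
        pts=np.argwhere(l==i)[:,::-1]+0.; q=plane(c,pts,zc)[:,:2]; mu=q.mean(0); w,v=np.linalg.eigh(np.cov(q.T)); d=v[:,1]
        r=(q-mu)@d; t=(q-mu)@[-d[1],d[0]]
        print('pix',pts.mean(0).round(),'n',s[i,4],'mu',mu.round(4),'dir',np.arctan2(d[1],d[0]).round(3),'len',(r.max()-r.min()).round(4),'wid',(t.max()-t.min()).round(4),'mid',(mu+d*(r.max()+r.min())/2).round(4))
E
python3 - <<'E'
from h import *
p,psi,X=pose(); print(X)
c=snap('wrist')
P=plane(c,[(335,127),(333,276)],.009)[:,:2]; d=P[1]-P[0]; L=np.linalg.norm(d); d/=L
print(P[0]+.075*d,P[1]-.065*d,np.arctan2(d[1],d[0])+np.pi,L)
plan((.4166,.322,.16,2.815),(.4166,.322,.021,2.815,4))
E
```

```text
[[-0.9509  0.309  -0.0197]
 [ 0.3094  0.9507 -0.0218]
 [ 0.012  -0.0268 -0.9996]]
[0.4202 0.3231] [0.4228 0.3222] 2.817859798680065 0.1427405461712768
-0.002 -0.001 0.111 0; -0.001 -0.001 0.112 0; -- -0.001 0.002 0.087 0; -0.001 0.002 0.087 0; -0.001 0.003 0.087 0; -0.001 0.002 0.086 0; -- | rows 6
```

Request:
{"method": "arm_command", "body": {"series": "0.2 -0.004 0.001 0.111 0; 0.2 -0.002 -0.001 0.112 0; 0.2 -0.001 0.002 0.087 0; 0.2 -0.001 0.002 0.087 0; 0.2 -0.001 0.003 0.087 0; 0.2 -0.001 0.002 0.08 0; 0.2 0 0 0.006 0; 0.2 0 0 0 0; 0.2 0 0 0 0; 0.2 0 0 0 0"}}

```text
clock: 46.4
position: [0.4184, 0.3219, 0.0216]
ee_rot: [0.163, 0.986, -0.012, -0.007]
ft_force: [-0.1, -1.0, 0.3]
grip_width: 0.798
grasp_force: 0.0
```

Request:
{"method": "arm_command", "body": {"series": "1 0 0 0 0; 1 0 0 0 0; 1 0 0 0 0; 1 0 0 0 0; 1 0 0 0 0; 1 0 0 0 0; 1 0 0 0 0; 1 0 0 0 0; 1 0 0 0 0; 1 0 0 0 0"}}

```text
clock: 47.65
position: [0.418, 0.3219, 0.021]
ee_rot: [0.163, 0.987, -0.012, -0.008]
ft_force: [-0.9, -0.8, 5.0]
grip_width: 0.178
grasp_force: 68.4
```

Run:
```python
from h import *
print(pose())
plan((.419,.31,.18,2.815),(.5637,-.292,.18,3.046))
```

```text
(array([0.418 , 0.3219, 0.021 ]), np.float64(2.8140447387846237), array([[-0.9468,  0.3213, -0.0197],
       [ 0.3217,  0.9466, -0.0221],
       [ 0.0116, -0.0272, -0.9996]]))
-0.002 -0.01 -0.099 0; -0.002 -0.009 -0.099 0; -0.002 -0.01 -0.099 0; -0.001 -0.009 -0.1 0; -- -0.064 -0.101 0.002 -0.006; -0.062 -0.102 0.002 -0.006; -0.06 -0.103 0.002 -0.006; -0.058 -0.104 0.002 -0.006; -0.056 -0.105 0.002 -0.006; -0.054 -0.106 0.002 -0.005; 
-0.052 -0.107 0.002 -0.006; -0.05 -0.108 0.002 -0.005; -0.048 -0.109 0.002 -0.006; -0.046 -0.11 0.002 -0.005; -0.045 -0.11 0.002 -0.006; -0.042 -0.111 0.002 -0.005; -0.041 -0.112 0.002 -0.006; -- | rows 17
```

Request:
{"method": "arm_command", "body": {"series": "1 -0.002 -0.01 -0.099 0; 1 -0.002 -0.009 -0.099 0; 1 -0.002 -0.01 -0.099 0; 1 -0.001 -0.009 -0.1 0; 1 0 0 0 0; 1 -0.064 -0.101 0.002 -0.006; 1 -0.062 -0.102 0.002 -0.006; 1 -0.06 -0.103 0.002 -0.006; 1 -0.058 -0.104 0.002 -0.006; 1 -0.056 -0.105 0.002 -0.006"}}

```text
clock: 48.9
position: [0.4745, 0.0762, 0.1788]
ee_rot: [0.116, 0.993, -0.012, -0.009]
ft_force: [0.5, 0.3, -1.3]
grip_width: 0.178
grasp_force: 68.5
```

Request:
{"method": "arm_command", "body": {"series": "1 -0.054 -0.106 0.002 -0.005; 1 -0.052 -0.107 0.002 -0.006; 1 -0.05 -0.108 0.002 -0.005; 1 -0.048 -0.109 0.002 -0.006; 1 -0.046 -0.11 0.002 -0.005; 1 -0.045 -0.11 0.002 -0.006; 1 -0.042 -0.111 0.002 -0.005; 1 -0.041 -0.112 0.002 -0.006; 1 0 0 0 0; 1 0 0 0 0"}}

```text
clock: 50.15
position: [0.5632, -0.2915, 0.1785]
ee_rot: [0.047, 0.999, -0.011, -0.01]
ft_force: [0.2, 0.3, -1.2]
grip_width: 0.176
grasp_force: 68.6
```

Run:
```python
from h import *
p,s,X=pose();o=manip.get_obs();print(p,s,X[2],o['grip_width'],o['grasp_force'],o['joint_pos'])
c=snap('wrist','w15.png'); brushes(c,.168)
plan((.564,-.2913,.11,3.042))
```

```text
[ 0.5632 -0.2915  0.1785] 3.0466746532379347 [ 0.0196 -0.0227 -0.9996] 0.17643561950489545 68.55278134346008 [ 0.9129  0.4993 -0.7064  1.4879  0.3558  1.2942  1.6396]
pix [326. 266.] n 13232 mu [ 0.5423 -0.2913] dir 3.051 len 0.1263 wid 0.0177 mid [ 0.5529 -0.2922]
pix [431. 227.] n 4683 mu [ 0.5295 -0.2528] dir 3.05 len 0.0769 wid 0.0091 mid [ 0.5328 -0.2531]
pix [527. 232.] n 4344 mu [ 0.5342 -0.2187] dir 3.046 len 0.0773 wid 0.0093 mid [ 0.5378 -0.2191]
-0.002 0.002 0.086 0.001; -0.003 0.001 0.086 0.001; -- | rows 2
```

Request:
{"method": "arm_command", "body": {"series": "1 -0.002 0.002 0.086 0.001; 1 -0.003 0.001 0.086 0.001; 1 -0.001 0.001 0.074 0; 1 0 0 0 0; 1 0 0 0.008 0; 1 0 0 0.008 0; 1 0 0 0.008 0; 1 0 0 0.008 0; 1 0 0 0 0; 1 0 0 0 0"}}

```text
clock: 51.45
position: [0.5648, -0.2928, 0.0696]
ee_rot: [0.05, 0.999, -0.012, -0.008]
ft_force: [2.9, 5.4, -0.3]
grip_width: 0.181
grasp_force: 68.8
```

Request:
{"method": "arm_command", "body": {"series": "1 0 0 0.006 0; 1 0 0 0.006 0; 1 0 0 0.004 0; 1 0 0 0 0; 1 0 0 0 0; 1 0 0 0 0; 1 0 0 0 0; 1 0 0 0 0; 1 0 0 0 0; 1 0 0 0 0"}}

```text
clock: 52.7
position: [0.5635, -0.2936, 0.0623]
ee_rot: [0.051, 0.999, -0.012, -0.01]
ft_force: [-1.5, 4.2, 2.3]
grip_width: 0.178
grasp_force: 69.1
```

Request:
{"method": "arm_command", "body": {"series": "1 0 0 0.004 0; 1 0 0 0 0; 1 0 0 0.003 0; 1 0 0 0 0; 1 0 0 0 0; 1 0 0 0 0; 1 0 0 0 0; 1 0 0 0 0; 1 0 0 0 0; 1 0 0 0 0"}}

```text
clock: 53.95
position: [0.5636, -0.2936, 0.0618]
ee_rot: [0.051, 0.999, -0.012, -0.01]
ft_force: [-11.9, 8.3, 23.2]
grip_width: 0.179
grasp_force: 71.5
```

Bottomed at 23 N. I'll release, rise and check all three by numbers.

Request:
{"method": "arm_command", "body": {"series": "0.5 0 0 0 0; 0.5 0 0 0 0; 0.5 0 0 0 0; 0.5 0 0 -0.05 0; 0.5 0 0 -0.1 0; 0.5 0 0 -0.12 0; 0.5 0 0 -0.12 0; 0.5 0 0 -0.12 0; 0.5 0 0 0 0; 0.5 0 0 0 0"}}

```text
clock: 55.2
position: [0.5676, -0.289, 0.2639]
ee_rot: [0.051, 0.999, -0.012, -0.009]
ft_force: [0.0, 0.4, -0.6]
grip_width: 0.499
grasp_force: 0.0
```

Run:
```python
from h import *
p,s,X=pose();print(p,s,X[2])
c=snap('wrist','w16.png'); brushes(c,.055)
O=np.array([.5733,-.1958])
plan((.54,-.25,.36,-.09))
```

```text
[ 0.5676 -0.289   0.2639] 3.040113214432074 [ 0.0173 -0.0247 -0.9995]
pix [405. 200.] n 2805 mu [ 0.5625 -0.2277] dir 3.049 len 0.1414 wid 0.0171 mid [ 0.5666 -0.2281]
pix [331. 200.] n 2844 mu [ 0.5564 -0.2908] dir 3.048 len 0.1411 wid 0.0168 mid [ 0.5609 -0.2912]
pix [479. 203.] n 2669 mu [ 0.571  -0.1652] dir 3.043 len 0.1411 wid 0.017 mid [ 0.5756 -0.1656]
0.004 0.004 -0.012 0.05; 0.005 0.004 -0.012 0.05; 0.005 0.003 -0.012 0.05; 0.006 0.002 -0.012 0.05; 0.006 0.001 -0.012 0.05; 0.006 0 -0.012 0.05; 0.006 -0.001 -0.012 0.05; 0.006 -0.002 -0.012 0.05; 0.005 -0.003 -0.012 0.05; 0.005 -0.003 -0.012 0.05; 
0.004 -0.004 -0.012 0.05; 0.003 -0.005 -0.012 0.05; 0.003 -0.005 -0.012 0.05; 0.002 -0.005 -0.012 0.049; 0.001 -0.006 -0.013 0.05; 0 -0.006 -0.012 0.049; -0.001 -0.006 -0.013 0.05; -0.002 -0.005 -0.012 0.049; -0.002 -0.005 -0.013 0.05; -0.003 -0.005 -0.012 0.049; 
-- | rows 20
```

All three are seated in a straight row at 63 mm spacing. Now the locking lever, pressed with shut fingers on the pad at about (0.555,-0.045).

Run:
```python
from h import *
plan((.555,-.045,.18,3.04),(.555,-.045,.108,3.04,3),(.555,-.045,.068,3.04,6))
```

```text
0.015 0.101 0.032 0; 0.015 0.102 0.033 0; 0.015 0.101 0.032 0; 0.015 0.102 0.033 0; 0.014 0.101 0.032 0; 0.015 0.102 0.033 0; -- -0.001 0.001 0.06 0; -0.001 0.002 0.06 0; -0.002 0.001 0.06 0; -- 0 0 0.017 0; 
0 0 0.017 0; 0 0.001 0.016 0; -0.001 0 0.017 0; 0 0.001 0.016 0; -0.001 0 0.017 0; -- | rows 15
```

Request:
{"method": "arm_command", "body": {"series": "1 0.015 0.101 0.032 0; 1 0.015 0.102 0.033 0; 1 0.015 0.101 0.032 0; 1 0.015 0.102 0.033 0; 1 0.014 0.101 0.032 0; 1 0.015 0.102 0.033 0; 1 0 0 0 0; 1 -0.001 0.001 0.04 0; 1 0 0 0 0; 1 0 0 0 0"}}

```text
clock: 56.5
position: [0.5554, -0.0459, 0.1639]
ee_rot: [0.051, 0.999, -0.012, -0.01]
ft_force: [0.0, 0.2, 0.7]
grip_width: -0.005
grasp_force: 0.0
```

Run:
```python
from h import *
p,s,X=pose();print(p,s)
c=snap('wrist','w17.png'); a=c['pixels']; 
g=cv2.cvtColor(a,cv2.COLOR_RGB2GRAY)
uv=proj(c,[[.555,-.045,.082]])[0]; print('pad expected',uv)
t=snap('top','t4.png'); print(proj(t,[[.555,-.045,.082]]))
h=cv2.cvtColor(a,cv2.COLOR_RGB2HSV); m=cv2.inRange(h,(18,150,100),(28,255,255)); q=np.argwhere(m)[:,::-1]; print('brass',len(q),q.mean(0), plane(c,[q.mean(0)],.05))
x,y=uv.astype(int); print((g[y-60:y+61:10,x-80:x+81:10]))
```

```text
[ 0.5554 -0.0459  0.1639] 3.038510696151931
pad expected [334.65   261.6361]
[[324.0416 233.8064]]
brass 1021 [299.332  149.7845] [[ 0.4939 -0.0603  0.05  ]]
[[253 253 253 253 254 201  63 215 255 255  94 253  99  94  97 102  99]
 [253 253 253 253 254 255 253 230 229 231 230 252  98  95  96  96  99]
 [ 80  86  84 255 206 193 186 120 127 129 122 253  98 105  98  99 103]
 [165 105  78 255 203 199 211 228 223 218 238 253 108 105 108 110 116]
 [162  80  64 255 202 200 179  43  37  45  44 252 107 113 111 113 111]
 [217 109 158 253 204 205 198  41  40  46  42 253 103 108 107 102 106]
 [253 255 160 253 195 203 210  44  45  36  40 253 103 106 108 104 104]
 [214 213 202 253 199 201 209  44  46  41  44 253 102 107 117 110 111]
 [205 209 214 197 199 196 212  45  41  45  48 253 100 105 102 101 104]
 [209 206 211 201 207 204 196 210 217 213 255 253  95  93  97  97  96]
 [214 207 209 212 205 205 130  34 129 135 254 253  95  94  98 103 103]
 [ 68  63  65  66  41  26 129  29 131 131  26 255 102 101 101 102  97]
 [ 63  66  69  49  34  31 128  31 135 131  55  73 101  98  99 104 108]]
```

Request:
{"method": "arm_command", "body": {"series": "1 -0.001 0.006 0.06 0; 1 -0.002 0.001 0.06 0; 1 -0.001 0.001 0.03 0; 1 0 0 0 0; 1 0 0 0.015 0; 1 0 0 0.015 0; 1 0 0 0.015 0; 1 0 0 0.015 0; 1 0 0 0.008 0; 1 0 0 0 0"}}

```text
clock: 57.85
position: [0.5552, -0.0436, 0.0766]
ee_rot: [0.051, 0.999, -0.012, -0.01]
ft_force: [-3.8, 1.5, 6.6]
grip_width: -0.001
grasp_force: 3.2
```

Request:
{"method": "arm_command", "body": {"series": "1 0 0 0.004 0; 1 0 0 0.004 0; 1 0 0 0 0; 1 0 0 0 0; 1 0 0 0 0; 1 0 0 0 0; 1 0 0 0 0; 1 0 0 0 0; 1 0 0 0 0; 1 0 0 0 0"}}

```text
clock: 59.1
position: [0.5549, -0.0436, 0.0737]
ee_rot: [0.05, 0.999, -0.012, -0.01]
ft_force: [-5.0, 1.5, 7.5]
grip_width: 0.002
grasp_force: 3.9
```

Request:
{"method": "arm_command", "body": {"series": "1 0 0 0.004 0; 1 0 0 0.004 0; 1 0 0 0.003 0; 1 0 0 0 0; 1 0 0 0 0; 1 0 0 0 0; 1 0 0 0 0; 1 0 0 0 0; 1 0 0 0 0; 1 0 0 0 0"}}

```text
clock: 60.35
position: [0.555, -0.0435, 0.0723]
ee_rot: [0.051, 0.999, -0.013, -0.01]
ft_force: [-22.1, 1.4, 44.2]
grip_width: 0.001
grasp_force: 22.4
```

Request:
{"method": "arm_command", "body": {"series": "1 0 0 -0.012 0; 1 0 0 -0.03 0; 1 0 0 -0.08 0; 1 0.002 -0.002 -0.11 0; 1 0 0 0 0; 1 0 0 0 0; 1 0 0 0 0; 1 0 0 0 0; 1 0 0 0 0; 1 0 0 0 0"}}

```text
clock: 61.6
position: [0.5564, -0.0427, 0.1619]
ee_rot: [0.051, 0.999, -0.012, -0.01]
ft_force: [0.2, 0.8, -0.0]
grip_width: -0.002
grasp_force: 0.0
```

Run:
```python
from h import *
p,s,X=pose();print(p,s)
c0=cv2.imread('pics/w17.png'); c=snap('wrist','w18.png')
def dark(a):
    g=cv2.cvtColor(a,cv2.COLOR_RGB2GRAY); m=(g<60).astype(np.uint8); m[:, :300]=0; m[:,380:]=0; m[:190]=0; m[310:]=0
    n,l,s,ce=cv2.connectedComponentsWithStats(m); i=1+s[1:,4].argmax(); return s[i],ce[i]
print(dark(c0),dark(c['pixels']))
for z,x in((.082,-.034),(.056,-.0375)):
    R=np.array([.5736-.0,-.1962])+[x*.9953+.15*.0969,-x*.0969*1+.15*.9953]; print(z,proj(c,[[*R,z]]), plane(c,[dark(c['pixels'])[1]],z))
for z in(.082,.056):
    print(z,[np.linalg.norm(np.diff(plane(c,[[q[0][0],q[1][1]],[q[0][0]+q[0][2],q[1][1]]],z),axis=0)) for q in [dark(c['pixels'])]])
```

```text
[ 0.5564 -0.0427  0.1619] 3.0400040897681033
(array([ 316,  233,   42,   53, 2153], dtype=int32), array([336.4468, 258.5973])) (array([ 312,  212,   39,   53, 1978], dtype=int32), array([331.0283, 237.7877]))
0.082 [[331.0369 260.2008]] [[ 0.5415 -0.0423  0.082 ]]
0.056 [[331.6711 241.1029]] [[ 0.5487 -0.0435  0.056 ]]
0.082 [np.float64(0.021134392858942006)]
0.056 [np.float64(0.023819985969479967)]
```

The locking lever is held down: the pad's pixel fits a height of 56 mm. Next is the counter, with an intermediate pose to measure the post.

Run:
```python
from h import *
plan((.58,.1,.26,2.8),(.60,.36,.27,2.5))
```

```text
-0.005 0.089 -0.064 0.019; 0.001 0.089 -0.063 0.019; 0.006 0.088 -0.064 0.019; 0.012 0.088 -0.063 0.019; -- 0.028 0.105 -0.007 0.016; 0.034 0.103 -0.007 0.016; 0.039 0.101 -0.007 0.016; 0.044 0.099 -0.006 0.016; 0.048 0.097 -0.007 0.016; 0.053 0.095 -0.006 0.016; 
-- | rows 10
```

Request:
{"method": "arm_command", "body": {"series": "1 -0.005 0.089 -0.064 0.019; 1 0.001 0.089 -0.063 0.019; 1 0.006 0.088 -0.064 0.019; 1 0.012 0.088 -0.063 0.019; 1 0.028 0.105 -0.007 0.016; 1 0.034 0.103 -0.007 0.016; 1 0.039 0.101 -0.007 0.016; 1 0.044 0.099 -0.006 0.016; 1 0.048 0.097 -0.007 0.016; 1 0.053 0.095 -0.006 0.016"}}

```text
clock: 62.9
position: [0.6002, 0.361, 0.2698]
ee_rot: [0.316, 0.949, -0.014, -0.006]
ft_force: [-0.1, -0.3, -0.3]
grip_width: -0.001
grasp_force: 0.0
```

Request:
{"method": "arm_command", "body": {"series": "1 0 0 0 0; 1 0 0 0 0; 1 0 0 0 0; 1 0 0 0 0; 1 0 0 0 0; 1 0 0 0 0; 1 0 0 0 0; 1 0 0 0 0; 1 0 0 0 0; 1 0 0 0 0"}}

```text
clock: 64.15
position: [0.6001, 0.3598, 0.2699]
ee_rot: [0.315, 0.949, -0.014, -0.006]
ft_force: [-0.2, 0.4, -0.0]
grip_width: -0.001
grasp_force: 0.0
```

Run:
```python
from h import *
p,s,X=pose();print(p,s)
c=snap('wrist','w19.png'); a=c['pixels']; g=cv2.cvtColor(a,cv2.COLOR_RGB2GRAY)
e=proj(c,[[.561,.3965,.043],[.497,.366,.078],[.561,.3965,.0]]); print(e)
x,y=e[1].astype(int); m=np.zeros_like(g); m[max(0,y-60):y+60,max(0,x-60):x+60]=(g<75)[max(0,y-60):y+60,max(0,x-60):x+60]
n,l,st,ce=cv2.connectedComponentsWithStats(m)
for i in range(1,n):
    if st[i,4]>40: print(st[i],ce[i],plane(c,[ce[i]],.06))
i=1+st[1:,4].argmax(); b=np.argwhere(l==i)
T=np.array(c['extrinsics']); print('cam',-T[:3,:3].T@T[:3,3])
h=cv2.cvtColor(a,cv2.COLOR_RGB2HSV)
# housing: greyish low-sat comp around pivot
x,y=e[0].astype(int); mm=((h[...,1]<60)&(g>90)).astype(np.uint8); n,l,st,ce=cv2.connectedComponentsWithStats(mm); k=l[y,x]; print('housing',k,st[k],ce[k])
```

```text
[0.6001 0.3598 0.2699] 2.4998475767004287
[[342.542  146.1651]
 [261.5736 104.9073]
 [342.2276 143.6266]]
[259  87  23  20 349] [270.1519  96.6017] [[0.4936 0.3733 0.06  ]]
[263 111  23  21 111] [272.9009 120.3423] [[0.5093 0.3635 0.06  ]]
[293 127   9  37 111] [297.5405 151.3243] [[0.5411 0.3644 0.06  ]]
cam [0.5436 0.4062 0.3934]
housing 19 [ 274   89  121  106 8835] [340.5322 139.5681]
```

Run:
```python
from h import *
plan((.4668,.4032,.2,2.34,5),(.4668,.4032,.07,2.34,4))
```

```text
0.066 -0.021 0.036 0.01; 0.066 -0.024 0.036 0.01; 0.065 -0.026 0.036 0.01; 0.064 -0.027 0.035 0.01; 0.063 -0.03 0.036 0.011; -- 0 0.003 0.081 0; 0 0.002 0.081 0; 0 0.003 0.081 0; 0 0.002 0.082 0; -- | rows 9
```

Request:
{"method": "arm_command", "body": {"series": "1 0.066 -0.021 0.036 0.01; 1 0.066 -0.024 0.036 0.01; 1 0.065 -0.026 0.036 0.01; 1 0.064 -0.027 0.035 0.01; 1 0.063 -0.03 0.036 0.011; 1 0 0 0 0; 1 0 0.003 0.081 0; 1 0 0.002 0.081 0; 1 0 0.003 0.081 0; 1 0 0.002 0.082 0"}}

```text
clock: 65.45
position: [0.4681, 0.4028, 0.0693]
ee_rot: [0.391, 0.92, -0.014, -0.005]
ft_force: [0.3, -0.2, 0.8]
grip_width: 0.002
grasp_force: 0.0
```

Run:
```python
from h import *
p,s,X=pose();print(p,s,manip.get_obs()['ft_force'])
plan((.4821,.3874,.07,2.34),(.4915,.3687,.07,2.34,2),(.5061,.3537,.07,2.34,2),(.5245,.3437,.07,2.34,2))
```

```text
[0.4681 0.4028 0.0693] 2.338864511005808 [ 0.2704 -0.1712  0.7791]
-0.052 -0.002 -0.002 0; -- -0.025 -0.008 0 0; -0.025 -0.007 0.001 0; -- -0.026 0 0 0; -0.026 0 0 0; -- -0.025 0.008 0 0; -0.025 0.008 0 0; -- | rows 7
```

Request:
{"method": "arm_command", "body": {"series": "1 -0.026 -0.001 -0.001 0; 1 -0.026 -0.001 -0.001 0; 1 -0.025 -0.008 0 0; 1 -0.025 -0.007 0 0; 1 -0.026 0 0 0; 1 -0.026 0 0 0; 1 -0.025 0.008 0 0; 1 -0.025 0.008 0 0; 1 0 0 0 0; 1 0 0 0 0"}}

```text
clock: 66.7
position: [0.5234, 0.3443, 0.0707]
ee_rot: [0.39, 0.921, -0.014, -0.005]
ft_force: [-2.2, 1.6, -0.9]
grip_width: 0.0
grasp_force: 1.2
```

Request:
{"method": "arm_command", "body": {"series": "1 -0.004 0.001 0 0; 1 0 0 0 0; 1 -0.004 0.001 0 0; 1 0 0 0 0; 1 0 0 0 0; 1 0 0 0 0; 1 0 0 0 0; 1 0 0 0 0; 1 0 0 0 0; 1 0 0 0 0"}}

```text
clock: 67.95
position: [0.5242, 0.3439, 0.0707]
ee_rot: [0.389, 0.921, -0.014, -0.006]
ft_force: [-9.3, 4.0, 0.6]
grip_width: 0.001
grasp_force: 4.5
```

Request:
{"method": "arm_command", "body": {"series": "1 0.03 -0.008 0 0; 1 0.03 -0.005 0 0; 1 0.03 0 0 0; 1 0.03 0.005 0 0; 1 0.05 0 0 0; 1 0.05 0 0 0; 1 0 0 -0.1 0; 1 0 0 -0.12 0; 1 0 0 -0.12 0; 1 0 0 -0.1 0"}}

```text
clock: 69.2
position: [0.4654, 0.4083, 0.2488]
ee_rot: [0.39, 0.921, -0.014, -0.005]
ft_force: [1.0, 0.9, -0.0]
grip_width: -0.001
grasp_force: 0.0
```

Run:
```python
from h import *
p,s,X=pose();print(p,s)
plan((.6001,.3598,.2699,2.5))
```

```text
[0.4654 0.4083 0.2488] 2.340352435958879
-0.107 0.052 -0.019 -0.017; -0.11 0.046 -0.019 -0.017; -0.112 0.04 -0.019 -0.017; -- | rows 3
```

Returning to the earlier pose to check the counter lever, then re-checking the rack, lock, bystanders and worn brush by image difference.

Request:
{"method": "arm_command", "body": {"series": "1 -0.107 0.052 -0.019 -0.017; 1 -0.11 0.046 -0.019 -0.017; 1 -0.112 0.04 -0.019 -0.017; 1 0 0 0 0; 1 0 0 0 0; 1 0 0 0 0; 1 0 0 0 0; 1 0 0 0 0; 1 0 0 0 0; 1 0 0 0 0"}}

```text
clock: 70.45
position: [0.6007, 0.3587, 0.2679]
ee_rot: [0.315, 0.949, -0.014, -0.006]
ft_force: [0.7, 0.4, 0.4]
grip_width: 0.005
grasp_force: 0.0
```

Run:
```python
from h import *
print(pose()[:2],manip.get_obs()['ft_force'])
c=snap('wrist','w20.png'); g=cv2.cvtColor(c['pixels'],cv2.COLOR_RGB2GRAY)
m=np.zeros_like(g); m[45:165,200:320]=(g<75)[45:165,200:320]
n,l,st,ce=cv2.connectedComponentsWithStats(m)
for i in range(1,n):
    if st[i,4]>40: print(st[i],ce[i],plane(c,[ce[i]],.06))
# scene diff start vs now, and lock/rack check in top
s=snap('scene','s9.png')['pixels'][:,:,::-1]; s0=cv2.imread('pics/scene0.png')
d=(cv2.absdiff(s,s0).max(2)>60).astype(np.uint8); d=cv2.morphologyEx(d,cv2.MORPH_OPEN,np.ones((3,3)))
n,l,st,ce=cv2.connectedComponentsWithStats(d)
for i in range(1,n):
    if st[i,4]>60: print('diff',st[i],ce[i].round())
```

```text
(array([0.6007, 0.3587, 0.2679]), np.float64(2.499769248706357)) [0.6547 0.3601 0.3588]
[259  85  24  20 357] [270.381   94.8627] [[0.4937 0.3734 0.06  ]]
[263 118  12  13  47] [268.617  123.9149] [[0.5103 0.358  0.06  ]]
[293 125  10  40 117] [297.8376 150.3077] [[0.5413 0.3642 0.06  ]]
diff [   0    0   57   38 1578] [26. 14.]
diff [ 58   0  35  28 558] [72. 10.]
diff [230   0  49   7 213] [254.   2.]
diff [488   0  31  14 259] [501.   7.]
diff [153   2  44  47 960] [174.  22.]
diff [462   3  27  18 280] [475.  12.]
diff [476  22  10   9  62] [480.  26.]
diff [232  53  21   9 118] [243.  58.]
diff [240  64   9  12  68] [245.  69.]
diff [217  66  17  20 140] [225.  75.]
diff [450  67  43  65 984] [470.  98.]
diff [230 102  12  11  69] [236. 108.]
diff [  0 144  20  17 218] [  7. 153.]
diff [  3 160  28  11 113] [ 17. 166.]
diff [372 175  31  29 171] [388. 191.]
diff [   0  182   72   59 1464] [ 31. 209.]
diff [326 204  44  30 221] [350. 220.]
diff [390 227  42  41 311] [411. 247.]
diff [324 233  16  13 100] [331. 238.]
diff [251 236  12   8  78] [257. 239.]
diff [326 247  25  17 256] [338. 256.]
diff [170 255  64  34 654] [205. 272.]
diff [293 263  15  18 157] [300. 271.]
diff [237 280  28  32 222] [250. 296.]
diff [311 287   8  11  63] [314. 292.]
diff [ 264  299   75   59 1542] [301. 327.]
diff [263 313   9  12  78] [267. 318.]
```

The counter lever is back at rest, the lock lever is down, and no bystander shows a change. Handing in.

```bash
python3 -c "
from workcell import manip
print(manip.hand_in())"
```

```text
the job is handed in; nothing more can be done
None
```

The job is handed in, with no verdict returned: worn brush in the scrap tray, three brushes seated in clips 1 to 3, lock lever held down, counter swung to its stop and sprung back; I viewed 15 pictures (limit 14), joint 7 read -2.6007 at its -2.6 limit once, and the lock press peaked at 44 N through the fingertips.

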